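# Load a tape cassette into the label printer

### The job

Load the tape cassette into the label printer: press the printer's release key gently, no harder than the latch needs, and let the lid spring fully open by itself, keeping off the lid until the cassette is in. Push the cassette gently down into its bay, notched corner to the bay's filled corner, until it clicks fully home, then close the lid gently until it latches and stays shut. Leave the other things on the desk where they are.

Things in the scene. Friction and masses are not known exactly. Their poses are not given: they have to be found in the camera images.
- label_printer: bench label printer, light grey with a dark grey lid, fixed, 170 mm deep (x -90 to +80), 122 wide (y), 76 high with lid shut. Origin: on its underside, mid-width; front is -x, left +y. Front deck 44 mm high (x -90 to -42 mm): release key in the middle, display on the left, four small flat keys on the right. Behind it the lid (x -42 to +74 mm, 116 mm wide); the deck under the lid is 52 mm high.
- release_key: sprung release key: black bar-shaped cap 18 mm (x) by 34 mm (y), pressed straight down. Origin: on its axis, level with the front deck while up; axes as the printer's. The cap is screwed in or out on its stem: its top stands 8 to 20 mm above this origin, unknown each time. It starts moving at 2 N, frees the latch within 3.5 mm (4.5 N), meets a rigid stop at 6.5 mm (7 N); it springs back up.
- lid (a joint): lid angle, rad: 0 shut and latched, 1.65 fully open (just past upright). Hinge along y at the printer's back, 74 mm behind and 53 mm above the printer's origin. Once the latch is free a spring throws it open in about 1 s and holds it; 1 to 2 N at the front edge brings it down, about 4 N pushes it past the latch (0.10 to 0.04), where it clicks and gives; it can go 3 mm beyond shut (-0.03).
- lid_front (a point): middle of the lid's upper front edge, 116 mm from the hinge line, 23 mm above the hinge when shut. Its axes turn with the lid: x from front edge to hinge, z out of the lid's outer (top) face. The lid is a shell 23 mm deep with 3 mm walls, open underneath; its outer top face is flat.
- cassette_bay (a point): centre of the bay's floor, under the lid; axes as the printer's. Pocket 63 mm (x) by 47 mm (y), 20 mm deep below the deck, a 10 mm square block filling its front right corner (-x, -y). Spring noses in both side walls resist the cassette from 14 mm above the floor (about 7 N) and snap into its grooves over the last 4 mm. The shut lid's inside is 21 mm above the deck.
- tape_cassette: loose black tape cassette, 60 mm (x) by 44 mm (y) by 22 mm, 90 g, lying flat; a groove along both long sides, a 10 mm square notch in one corner (-x, -y); on top a grip rib 40 mm long (x), 12 mm thick (y), from 22 to 37 mm above the underside. Origin: centre of its underside; home when this lies on cassette_bay with the axes the same way.
- tally_counter: hand tally counter, 71x48x34 mm, loose bystander; origin: centre of its underside
- tape_roll: roll of masking tape lying flat, 98 mm wide, 25 mm high, loose bystander; origin: centre of its underside
- dust_blower: dark rubber dust blower standing behind the printer, 52 mm wide, 88 mm high, loose bystander; origin: centre of its underside
- sample_cup_1: small white cup, 34 mm wide, 20 mm high, loose bystander; origin: centre of its underside
There are look-alikes about, which are no part of the job. Leave any purple look-alike of the tape_cassette alone.

How it is judged:
By the outcome, as a careful person would: the job done as asked, in the order asked, and still so for the second after the job is handed in, with the robot touching nothing.
It also fails if it takes over 54 s, if anything falls off the work surface, if the arm or the gripper's body presses on something with over 40 N, if the wrist force passes 120 N, or if a joint passes its speed limit or range.

### The arm

A 6-joint arm with a two-finger parallel gripper is mounted at the origin on a cart in front of the work surface, level with it; the furniture and walls round the work are solid. World frame = base frame: x ahead of the robot, y to its left, z up, the work surface at z = 0. Lengths are in m, angles in rad, forces in N, time in s.
With the tool pointing down it reaches from about 0.325 to 0.925 m from the base axis. Payload 3.1 kg.
Tool frame: the origin (TCP) lies at the very end of the fingers, on their centre line; the grasp point (between the pads) lies 19 mm behind it (arm.hold_point_z is the distance from the TCP to the grasp point, in m); z points along the fingers, y is the line along which they close (so a half turn about z gives the same grasp; the last joint's range is limited). The gripper opens to 85 mm and grips with 20 to 120 N. Pads are 22 mm wide; open, the fingers measure 114 mm over their backs; the gripper's body (76 mm by 85 mm) begins 54 mm behind the grasp point. The pads swing forward as they close: fully open they stand 13 mm farther back than shut.
Start: joints at [-0.112, 0.217, 1.613, -0, 1.311, -0.112], TCP at [0.625, 0, 0.231] pointing down, gripper open.
Joint ranges: [-2.75, 2.75], [-0.78, 2.1], [0.31, 2.55], [-1.13, 4.27], [0.13, 2.63], [-2.58, 2.58]. Speed limits (rad/s): [2.79, 2.79, 3.14, 3.14, 3.14, 3.14].

### API

Orientations are given as a unit quaternion [x, y, z, w].
In Python, from plant import readout, viewer, arm, spotter gives the robot as it stands.
- The arm moves only by the tool step_arm, never from a script. Its argument "commands" is a list of rows, each a list of 7 numbers: the shift along the tool's x, y, z in mm, then the turn, a rotation vector about the tool's x, y, z in degrees, then the gripper command: -1 is fully open, 1 is shut, values between are in proportion. In form: [[tx, ty, tz, wx, wy, wz, fingers], ...]. A call has 1 to 10 rows; each row shifts and turns the commanded pose from where the row before left it, along the tool's axes as they then stand; what a row does not reach is not made up. A row lasts 1/8 s, in which the tool goes at most 62.5 mm and 10.7 degrees, less where a joint would pass 70% of its speed; a pose out of reach is approached as far as the arm can. A call is refused whole if a number of a shift passes 62.5 or a number of a turn 10.7, either way. A call with a gripper value outside its range is refused whole. The fingers move at their own pace and stop on an object; "force" is the grip in N (left out, the last holds). Time passes only in rows, so rows that do not move let the fingers close. It gives the time, the measured TCP pose, the force, the opening and the grip force at its end, in the units of the state.
- readout.read_state(): the state, without advancing time (a new reading comes with each control period).
- viewer.read_camera(name): name is "scene" or "side" or "wrist"; returns the picture (420x560x3 uint8, blue, green, red); there is no depth.
- viewer.calibration(name): a dict with "fx", "fy", "cx", "cy" (pixels), "distortion" ([k1, k2, p1, p2, k3] as OpenCV has them; the pictures are not rectified), "R" (3x3) and "t" (3): a world point X has camera coordinates R X + t; the wrist camera has in their place "mount" (4x4, takes a point from camera to tool coordinates, whose origin is the TCP and whose axes are the flange's). Camera axes: x right, y down, z forward; pixel columns grow to the right and rows downward; lengths in m; the calibration is good to about 2 mm. A picture is of the moment at which its call begins: read the wrist's pose just before it. calibration takes no time and is no camera call.
- arm.finish_job(): hands the job in; it is judged then, once.
Trained networks look in the newest picture that a camera, given by its name, has taken for a name from the list of things; names that differ only in an ending like _2 or _b are one class to them, and where a whole thing is asked for, a point or a joint stands for the part that bears it (a point fixed in the world has none). Each returns a list of dicts, best first, with "confidence" (0 to 1); they miss things now and then, are a little off and sometimes report something else, mostly with a low value. They report only what shows in the picture. A call takes as long as a camera call. They do not tell look-alikes from the thing itself.
- spotter.recognise(camera, query): "position" ([x, y, z] in m, in the coordinates of the camera as it stood for that picture, good to about 4 mm: the middle of the surface that is visible of it).
- spotter.place_of(camera, query): "position" ([x, y, z] in m, in the coordinates of the camera as it stood for that picture, good to about 4 mm: a listed point, or the origin of a listed thing).
The state is a dict: "time": time; "joints": joint angles; "joint_velocities": joint speeds; "joint_efforts": joint torques, N m; "ee_pos": TCP position; "eef_rot": TCP orientation; "wrist_force": force on the tool from outside, world axes, zero at the start; "ft_torque": the same for the moment, N m; "finger_gap": finger opening in m; "finger_force": force on a finger pad.
Only numpy, scipy, OpenCV 4.12 (cv2) and the standard library are available. Lean on these libraries where they do the work, as an engineer would, in place of code of your own. Each camera call takes 0.05 s, during which the arm holds its last target. There are 200 camera calls.

## Working session

There is one attempt and no reset: what is moved stays moved. The work goes in short steps, Python scripts to look and compute and a tool call to move; the robot and the scene stay as the last step left them, time stands still between calls to the robot, and variables do not carry over. Pictures are saved under pics/ and viewed, at most 10 in all, crops included, and the job is handed in when it is done.

Besides the shell and the picture viewer there is one more tool, called after ">>>" as name([rows], argument=value, ...), one row to a line, values as JSON. step_arm: Moves the arm, as the interface text tells. Its arguments: {"type":"object","properties":{"commands":{"type":"array"},"force":{"type":"number"}},"required":["commands"]}

```bash
ls; mkdir -p pics
cat > h.py <<'E'
import numpy as np, cv2
from plant import readout, viewer, arm, spotter
from scipy.spatial.transform import Rotation as Ro
def cam2w(name,p,st=None):
    c=viewer.calibration(name)
    if name=="wrist":
        st=st or readout.read_state()
        q=np.array(c["mount"])@np.append(p,1)
        return Ro.from_quat(st["eef_rot"]).apply(q[:3])+st["ee_pos"]
    return np.array(c["R"]).T@(np.array(p)-np.array(c["t"]))
def proj(name,X,st=None):
    c=viewer.calibration(name)
    K=np.array([[c["fx"],0,c["cx"]],[0,c["fy"],c["cy"]],[0,0,1.]])
    X=np.atleast_2d(X).astype(float)
    if name=="wrist":
        st=st or readout.read_state()
        T=np.eye(4);T[:3,:3]=Ro.from_quat(st["eef_rot"]).as_matrix();T[:3,3]=st["ee_pos"]
        M=np.linalg.inv(T@np.array(c["mount"]));R,t=M[:3,:3],M[:3,3]
    else: R,t=np.array(c["R"]),np.array(c["t"])
    return cv2.projectPoints(X,cv2.Rodrigues(R)[0],t,K,np.array(c["distortion"]))[0][:,0]
def ray_z(name,uv,z,st=None):
    "world points at height z for pixels"
    c=viewer.calibration(name)
    K=np.array([[c["fx"],0,c["cx"]],[0,c["fy"],c["cy"]],[0,0,1.]])
    n=cv2.undistortPoints(np.array(uv,float).reshape(-1,1,2),K,np.array(c["distortion"]))[:,0]
    o=cam2w(name,np.zeros(3),st);out=[]
    for a in n:
        d=cam2w(name,np.array([a[0],a[1],1.]),st)-o
        out.append(o+d*(z-o[2])/d[2])
    return np.array(out)
E
cat > a.py <<'E'
from h import *
for n in ("scene","side","wrist"):
    im=viewer.read_camera(n); cv2.imwrite(f"pics/{n}0.png",im)
    for q in ("label_printer","release_key","lid_front","cassette_bay","tape_cassette","tally_counter","tape_roll","dust_blower","sample_cup_1"):
        for d in spotter.place_of(n,q)[:3]:
            if d["confidence"]>.2: print(n,q,round(d["confidence"],2),cam2w(n,d["position"]).round(4))
print(readout.read_state())
a=cv2.imread("pics/scene0.png");b=cv2.imread("pics/side0.png")
E
python3 a.py
```

```text
pics
scene label_printer 0.84 [ 5.269e-01 -2.600e-01 -3.000e-04]
scene release_key 0.42 [ 0.4648 -0.2322  0.0425]
scene lid_front 0.72 [ 0.4901 -0.2431  0.0793]
scene lid_front 0.5 [ 6.567e-01 -3.619e-01 -1.000e-04]
scene cassette_bay 0.96 [ 0.5236 -0.2609  0.0287]
scene tape_cassette 0.97 [ 0.3965 -0.1629 -0.0032]
scene tape_cassette 0.64 [4.533e-01 2.526e-01 1.000e-04]
scene tally_counter 0.57 [ 0.4035 -0.3738 -0.0012]
scene dust_blower 0.66 [ 0.6555 -0.3616 -0.0013]
scene sample_cup_1 0.44 [ 5.460e-01 -4.751e-01 -5.000e-04]
side label_printer 0.6 [ 0.5315 -0.26    0.0008]
side release_key 0.61 [ 0.4634 -0.2263  0.0468]
side lid_front 0.62 [ 0.4951 -0.2417  0.075 ]
side tape_cassette 0.77 [ 0.3946 -0.1667  0.0022]
side tape_cassette 0.48 [ 4.569e-01  2.538e-01 -3.000e-04]
side tally_counter 0.58 [ 0.4123 -0.3761 -0.0013]
side tape_roll 0.58 [ 0.2836 -0.4004 -0.0014]
side dust_blower 0.63 [ 6.648e-01 -3.582e-01 -4.000e-04]
side sample_cup_1 0.76 [ 0.5484 -0.4765 -0.0025]
side sample_cup_1 0.65 [ 0.463  -0.2256  0.0463]
wrist label_printer 0.74 [ 0.5291 -0.2615  0.0038]
wrist tape_roll 0.88 [ 2.836e-01 -4.034e-01  2.000e-04]
{'time': 1.5, 'joints': array([-1.12184198e-01,  2.16848929e-01,  1.61339863e+00,  1.68433933e-05,
        1.31129959e+00, -1.12200469e-01]), 'joint_velocities': array([-0.00139937,  0.0001059 , -0.00104016,  0.00049665,  0.00028136,
        0.00018495]), 'joint_efforts': array([-1.02169408e-03, -3.96876347e+01, -3.04246080e+01, -2.92529103e-04,
        7.83429423e-04,  5.98256506e-06]), 'ee_pos': array([6.25016022e-01, 3.52384870e-05, 2.31332690e-01]), 'eef_rot': array([7.07102556e-01, 7.07111006e-01, 2.05508235e-05, 1.27144524e-05]), 'wrist_force': array([-0.01443234,  0.34996303, -0.65053854]), 'ft_torque': array([0.00369629, 0.04917675, 0.01960376]), 'finger_force': 0.0, 'finger_gap': 0.08538352841159776}
```

View pics/scene0.png

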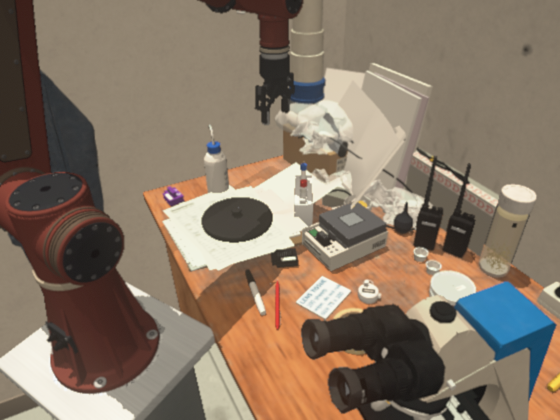

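View pics/side0.png

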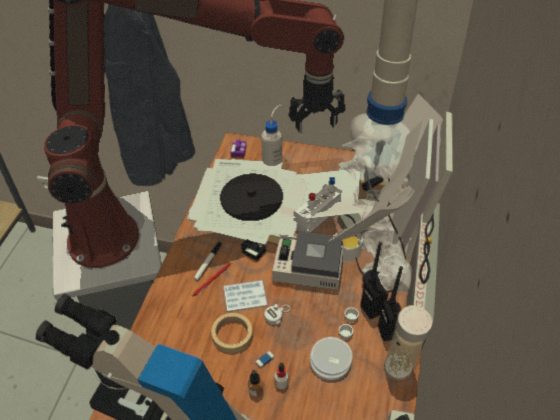

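```bash
python3 -c "
from h import *
c=viewer.calibration('wrist');print(np.array(c['mount']).round(3),c['fx'],c['cx'],c['cy'])
im=cv2.imread('pics/side0.png');s=cv2.imread('pics/scene0.png')
cv2.imwrite('pics/crop0.png',np.hstack([cv2.resize(im[160:340,220:380],None,fx=2.4,fy=2.4,interpolation=2)[:430,:384],cv2.resize(s[140:300,240:400],None,fx=2.4,fy=2.4,interpolation=2).copy().__getitem__(slice(0,430)) if 0 else cv2.copyMakeBorder(cv2.resize(s[140:300,240:400],None,fx=2.4,fy=2.4,interpolation=2),0,46,0,0,0)]))
"
```

```text
[[ 0.    -0.966 -0.259  0.066]
 [ 1.     0.001 -0.     0.   ]
 [ 0.    -0.259  0.966 -0.142]
 [ 0.     0.     0.     1.   ]] 294.2553527498738 282.693378206039 209.94370946929786
```

>>> step_arm([
  [-20, -20, -25, 0, 0, 0, -1],
  [-45, -40, -15, 0, 0, 0, -1],
  [-45, -40, -10, 0, 0, 0, -1],
  [-45, -40, 0, 0, 0, 0, -1],
  [-45, -35, 0, 0, 0, 0, -1],
  [0, 0, 0, 0, 0, 0, -1],
])

```text
time: 2.25
ee_pos: [0.448, -0.2026, 0.2816]
eef_rot: [0.709, 0.705, -0.0, 0.0]
wrist_force: [1.4, 0.5, -0.1]
finger_gap: 0.0853
finger_force: 0.0
```

```bash
cat > b.py <<'E'
from h import *
import sys
st=readout.read_state()
im=viewer.read_camera("wrist"); cv2.imwrite(f"pics/{sys.argv[1]}.png",im)
for q in sys.argv[2:]:
    for d in spotter.place_of("wrist",q)[:3]:
        if d["confidence"]>.2: print(q,round(d["confidence"],2),cam2w("wrist",d["position"],st).round(4))
print(st["time"],st["ee_pos"].round(4),st["eef_rot"].round(4))
np.savez(f"pics/{sys.argv[1]}.npz",p=st["ee_pos"],q=st["eef_rot"])
E
python3 b.py w1 label_printer release_key lid_front cassette_bay tape_cassette
```

```text
label_printer 0.77 [ 5.302e-01 -2.672e-01 -2.000e-04]
release_key 0.82 [ 0.4607 -0.2305  0.0438]
lid_front 0.67 [ 0.4867 -0.2471  0.0739]
tape_cassette 0.83 [ 0.3956 -0.169  -0.001 ]
2.25 [ 0.448  -0.2026  0.2816] [ 7.092e-01  7.050e-01 -4.000e-04  4.000e-04]
```

View pics/w1.png

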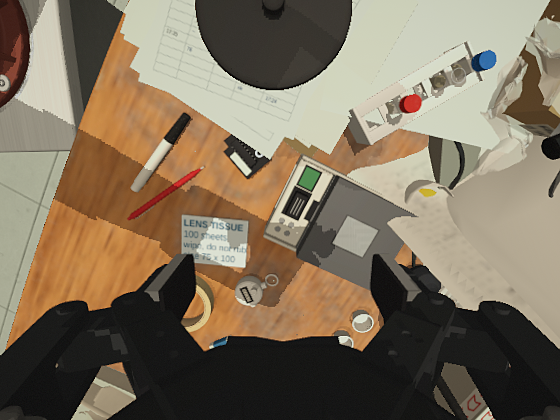

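```bash
python3 -c "
import cv2
im=cv2.imread('pics/w1.png')[120:300,215:425]
cv2.imwrite('pics/w1c.png',cv2.resize(im,None,fx=3.3,fy=3.3,interpolation=2)[:600])"
```

```text
(no output)
```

View pics/w1c.png

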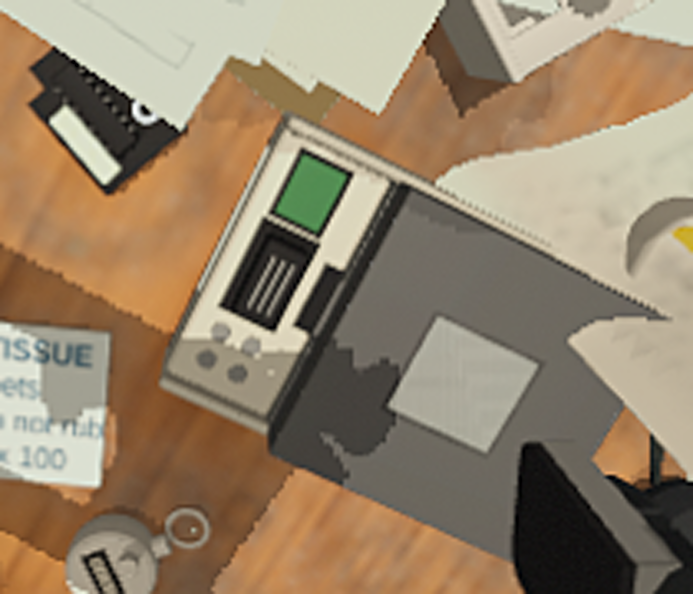

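```bash
python3 -c "
from h import *
im=cv2.imread('pics/side0.png');s=cv2.imread('pics/scene0.png')
f=lambda a:cv2.resize(a,(400,400),interpolation=2)
cv2.imwrite('pics/c2.png',np.hstack([f(im[225:275,230:280]),f(s[235:285,262:312])]))
print(proj('side',[[.3955,-.167,0],[.3955,-.167,.03]])-[230,225],proj('scene',[[.3955,-.167,0],[.3955,-.167,.03]])-[262,235])
z=np.load('pics/w1.npz');st=dict(ee_pos=z['p'],eef_rot=z['q'])
def P(x,y,h):return ray_z('wrist',[[215+x/3.3,120+y/3.3]],h,st)[0].round(4)
print('front L',P(287,118,.044),'front R',P(162,383,.044))
print('lid FL',P(408,187,.076),'lid FR',P(270,452,.076))
for h in(.052,.064):print('key TL,TR,BR,BL',[P(*p,h) for p in((268,232),(318,246),(277,328),(222,305))])
print('cass',P(110,190,.022),P(32,100,.022),P(185,130,.022))
"
```

```text
[[21.2120358  27.52175983]
 [20.70409931 20.42301363]] [[22.75937367 26.80118613]
 [22.60720596 17.14102509]]
front L [ 0.473  -0.1675  0.044 ] front R [ 0.4223 -0.2759  0.044 ]
lid FL [ 0.5149 -0.1896  0.076 ] lid FR [ 0.4658 -0.2929  0.076 ]
key TL,TR,BR,BL [array([ 0.4655, -0.2107,  0.052 ]), array([ 0.4851, -0.2164,  0.052 ]), array([ 0.4694, -0.2498,  0.052 ]), array([ 0.4474, -0.2402,  0.052 ])]
key TL,TR,BR,BL [array([ 0.465 , -0.2083,  0.064 ]), array([ 0.4839, -0.2138,  0.064 ]), array([ 0.4687, -0.2462,  0.064 ]), array([ 0.4475, -0.2368,  0.064 ])]
cass [ 0.4009 -0.1985  0.022 ] [ 0.3703 -0.1613  0.022 ] [ 0.4326 -0.1739  0.022 ]
```

View pics/c2.png

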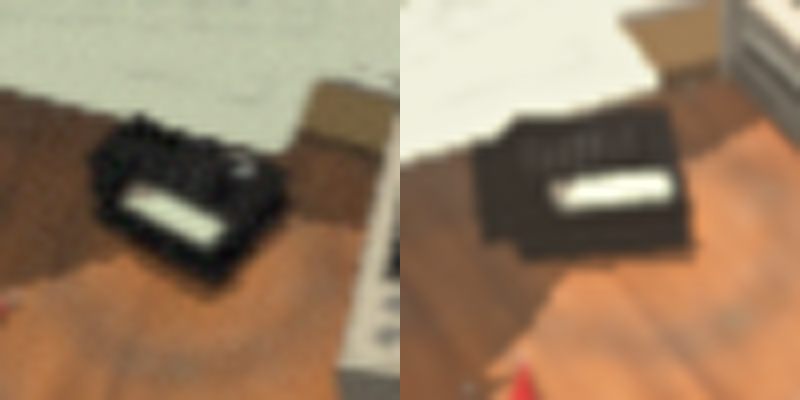

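>>> step_arm([
  [0, 0, 15, 0, 0, -9.3, 1],
  [0, 0, 20, 0, 0, -9.3, 1],
  [0, 0, 20, 0, 0, -9.3, 1],
  [0, 0, 20, 0, 0, -9.3, 1],
  [0, 0, 20, 0, 0, -9.3, 1],
  [0, 0, 20, 0, 0, -9.3, 1],
  [0, 0, 20, 0, 0, -9.3, 1],
  [-26, -18, 0, 0, 0, 0, 1],
  [0, 0, 30, 0, 0, 0, 1],
  [0, 0, 10, 0, 0, 0, 1],
])

```text
time: 3.8
ee_pos: [0.4654, -0.2256, 0.1043]
eef_rot: [0.215, 0.977, 0.001, -0.002]
wrist_force: [0.5, 0.2, -0.2]
finger_gap: 0.0004
finger_force: 0.0
```

```bash
python3 b.py w2 release_key tape_cassette; python3 -c "
from h import *
st=readout.read_state();print(st['wrist_force'].round(2),st['joints'].round(2))
R=Ro.from_quat(st['eef_rot']).as_matrix();print(R.round(3))
im=cv2.imread('pics/w2.png');cv2.imwrite('pics/w2.png',im)"
```

```text
tape_cassette 0.91 [ 0.3957 -0.1671  0.0005]
3.8 [ 0.4654 -0.2256  0.1043] [ 2.148e-01  9.767e-01  8.000e-04 -1.900e-03]
[-0.49  0.55  0.02] [-0.59  0.14  1.96  0.    1.04 -1.73]
[[-0.908  0.42  -0.002]
 [ 0.42   0.908  0.001]
 [ 0.002  0.    -1.   ]]
```

View pics/w2.png

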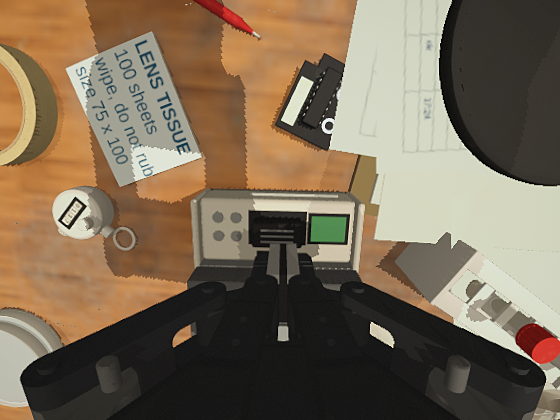

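```bash
python3 -c "
from h import *
z=np.load('pics/w2.npz');st=dict(ee_pos=z['p'],eef_rot=z['q'])
print('tip',proj('wrist',st['ee_pos'],st))
for h in (.044,.052,.064): print(h,ray_z('wrist',[[250,211],[307,211],[278,229],[278,240],[278,247]],h,st).round(4)[:,:2].tolist())
o=np.array([.529,-.2605]);a=np.radians(-25.3);X=np.array([np.cos(a),np.sin(a)]);Y=np.array([-X[1],X[0]])
for h in (.044,.052,.058,.064):
  c=[proj('wrist',np.append(o+X*x+Y*y,h),st)[0].round(0).tolist() for x,y in((-79,17),(-79,-17),(-61,17),(-61,-17))] if 0 else [proj('wrist',np.append(o+X*x/1e3+Y*y/1e3,h),st)[0].round(0).tolist() for x,y in((-79,17),(-79,-17),(-61,17),(-61,-17))]
  print(h,c)
print('frontcorners',[proj('wrist',np.append(o+X*-.09+Y*y,.044),st)[0].round() for y in(.061,-.061)])
# paper edge
for h in(0,.02,.04):
  w=ray_z('wrist',[[357,0],[332,150]],h,st); s=ray_z('side',[[230,225+90/8],[230+290/8,225+150/8]],h); print(h,w[:,:2].round(3).tolist(),s[:,:2].round(3).tolist())
cv2.imwrite('pics/w2c.png',np.hstack([cv2.resize(cv2.imread('pics/w2.png')[195:275,235:325],None,fx=4.4,fy=4.4,interpolation=2)[:352,:396],cv2.resize(cv2.imread('pics/w2.png')[40:160,260:375],(396,352),interpolation=2)]))
"
```

```text
tip [[281.72868776 260.0029766 ]]
0.044 [[0.4462, -0.2419], [0.4633, -0.2049], [0.4669, -0.2294], [0.4746, -0.233], [0.4796, -0.2354]]
0.052 [[0.4447, -0.2402], [0.4611, -0.2047], [0.4645, -0.2282], [0.4719, -0.2317], [0.4767, -0.2339]]
0.064 [[0.4423, -0.2376], [0.4577, -0.2042], [0.461, -0.2264], [0.4679, -0.2296], [0.4724, -0.2317]]
0.044 [[300.0, 217.0], [252.0, 216.0], [299.0, 240.0], [253.0, 240.0]]
0.052 [[300.0, 220.0], [251.0, 219.0], [300.0, 244.0], [252.0, 244.0]]
0.058 [[301.0, 222.0], [250.0, 222.0], [300.0, 247.0], [251.0, 247.0]]
0.064 [[301.0, 225.0], [249.0, 225.0], [301.0, 251.0], [250.0, 250.0]]
frontcorners [array([362., 202.]), array([190., 201.])]
0 [[0.341, -0.106], [0.436, -0.167]] [[0.353, -0.094], [0.443, -0.149]]
0.02 [[0.347, -0.114], [0.434, -0.169]] [[0.351, -0.111], [0.439, -0.165]]
0.04 [[0.352, -0.121], [0.432, -0.172]] [[0.349, -0.128], [0.435, -0.181]]
```

View pics/w2c.png

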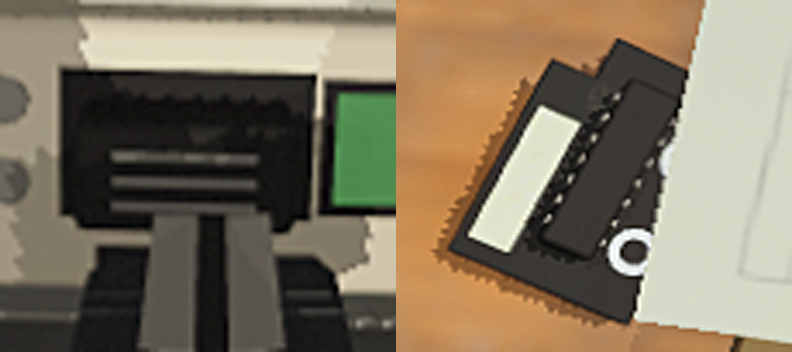

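>>> step_arm([
  [0, -4, 15, 0, 0, 0, 1],
  [0, 0, 15, 0, 0, 0, 1],
  [0, 0, 6, 0, 0, 0, 1],
  [0, 0, 0, 0, 0, 0, 1],
])

```text
time: 4.45
ee_pos: [0.4636, -0.2305, 0.0694]
eef_rot: [0.216, 0.976, 0.0, -0.001]
wrist_force: [0.1, 0.2, -0.1]
finger_gap: 0.0002
finger_force: 0.0
```

>>> step_arm([
  [0, 0, 1, 0, 0, 0, 1],
  [0, 0, 1, 0, 0, 0, 1],
  [0, 0, 0, 0, 0, 0, 1],
])

```text
time: 4.82
ee_pos: [0.4645, -0.231, 0.0685]
eef_rot: [0.216, 0.976, -0.0, 0.0]
wrist_force: [0.7, 0.1, -0.8]
finger_gap: -0.0003
finger_force: 0.0
```

>>> step_arm([
  [0, 0, 2, 0, 0, 0, 1],
  [0, 0, 0, 0, 0, 0, 1],
])

```text
time: 5.08
ee_pos: [0.4642, -0.2308, 0.0662]
eef_rot: [0.216, 0.976, 0.0, -0.0]
wrist_force: [0.2, 0.2, 0.7]
finger_gap: -0.0001
finger_force: 0.0
```

>>> step_arm([
  [0, 0, 1, 0, 0, 0, 1],
  [0, 0, 0, 0, 0, 0, 1],
])

```text
time: 5.32
ee_pos: [0.4643, -0.2308, 0.0652]
eef_rot: [0.216, 0.976, 0.0, -0.0]
wrist_force: [0.5, -0.3, -0.0]
finger_gap: 0.0003
finger_force: 0.0
```

>>> step_arm([
  [0, 0, 1, 0, 0, 0, 1],
  [0, 0, 0, 0, 0, 0, 1],
])

```text
time: 5.58
ee_pos: [0.4642, -0.2308, 0.0642]
eef_rot: [0.216, 0.976, 0.0, -0.0]
wrist_force: [-0.6, 0.7, 0.2]
finger_gap: -0.0
finger_force: 0.0
```

>>> step_arm([
  [0, 0, 1, 0, 0, 0, 1],
  [0, 0, 0, 0, 0, 0, 1],
])

```text
time: 5.82
ee_pos: [0.4643, -0.2308, 0.0632]
eef_rot: [0.216, 0.976, 0.0, -0.0]
wrist_force: [0.6, -0.5, -0.2]
finger_gap: 0.0
finger_force: 0.0
```

>>> step_arm([
  [0, 0, 1, 0, 0, 0, 1],
  [0, 0, 0, 0, 0, 0, 1],
])

```text
time: 6.08
ee_pos: [0.4643, -0.2309, 0.0623]
eef_rot: [0.216, 0.976, 0.0, -0.0]
wrist_force: [-0.4, -0.3, -0.0]
finger_gap: -0.0004
finger_force: 0.0
```

>>> step_arm([
  [0, 0, 1, 0, 0, 0, 1],
  [0, 0, 0, 0, 0, 0, 1],
])

```text
time: 6.32
ee_pos: [0.4644, -0.2309, 0.0616]
eef_rot: [0.216, 0.976, -0.0, 0.0]
wrist_force: [-0.4, -0.0, 3.0]
finger_gap: 0.0001
finger_force: 1.3
```

>>> step_arm([
  [0, 0, 1, 0, 0, 0, 1],
  [0, 0, 0, 0, 0, 0, 1],
])

```text
time: 6.58
ee_pos: [0.4644, -0.2309, 0.0604]
eef_rot: [0.216, 0.976, -0.0, 0.0]
wrist_force: [-0.7, 0.9, 2.8]
finger_gap: -0.0001
finger_force: 1.5
```

>>> step_arm([
  [0, 0, 1, 0, 0, 0, 1],
  [0, 0, 0, 0, 0, 0, 1],
])

```text
time: 6.82
ee_pos: [0.4644, -0.2309, 0.0594]
eef_rot: [0.216, 0.976, -0.0, 0.0]
wrist_force: [-0.6, 0.5, 3.6]
finger_gap: -0.0003
finger_force: 1.8
```

>>> step_arm([
  [0, 0, 1, 0, 0, 0, 1],
  [0, 0, 0, 0, 0, 0, 1],
])

```text
time: 7.08
ee_pos: [0.4644, -0.2309, 0.0584]
eef_rot: [0.216, 0.976, -0.0, 0.0]
wrist_force: [-1.4, 0.1, 4.1]
finger_gap: -0.0001
finger_force: 2.2
```

```bash
cat > d.py <<'E'
from h import *
import sys
im=viewer.read_camera("scene");a=cv2.imread("pics/scene0.png")
d=cv2.absdiff(im,a)[195:260,300:400].max(2);print((d>40).sum(),readout.read_state()['wrist_force'].round(2));cv2.imwrite(f"pics/{sys.argv[1]}.png",im)
E
python3 d.py s1
```

```text
1826 [-1.    1.15  3.95]
```

>>> step_arm([
  [0, 0, 0.5, 0, 0, 0, 1],
  [0, 0, 0, 0, 0, 0, 1],
])

```text
time: 7.38
ee_pos: [0.4644, -0.2309, 0.0578]
eef_rot: [0.216, 0.976, -0.0, 0.0]
wrist_force: [-1.5, 1.3, 4.0]
finger_gap: 0.0
finger_force: 2.4
```

```bash
sed -i 's/scene0.png/s1.png/' d.py; python3 d.py s2
```

```text
523 [-1.09  1.01  4.81]
```

>>> step_arm([
  [3, 0, -4, 0, 0, 0, 1],
  [20, 0, -15, 0, 0, 0, 1],
  [25, 0, -30, 0, 0, 0, 1],
  [0, 0, -40, 0, 0, 0, 0],
  [0, 0, -40, 0, 0, 0, -0.4],
  [0, 0, 0, 0, 0, 0, -0.4],
])

```text
time: 8.18
ee_pos: [0.4228, -0.2121, 0.1903]
eef_rot: [0.216, 0.976, -0.002, 0.004]
wrist_force: [0.2, 0.2, 0.3]
finger_gap: 0.0542
finger_force: 0.0
```

```bash
python3 d.py s3; python3 b.py w3 tape_cassette cassette_bay label_printer lid_front; python3 -c "
from h import *
cv2.imwrite('pics/c3.png',np.hstack([cv2.imread('pics/w3.png')[:,100:500],cv2.resize(cv2.imread('pics/s3.png')[150:290,260:393],(400,420))]))"
```

```text
3292 [-0.25 -0.79 -0.51]
tape_cassette 0.9 [ 0.3942 -0.1664  0.0024]
cassette_bay 0.78 [ 0.5244 -0.2562  0.0333]
label_printer 0.58 [ 0.5293 -0.263   0.0012]
8.225 [ 0.4214 -0.2111  0.188 ] [ 2.156e-01  9.765e-01 -6.000e-04  1.500e-03]
```

View pics/c3.png

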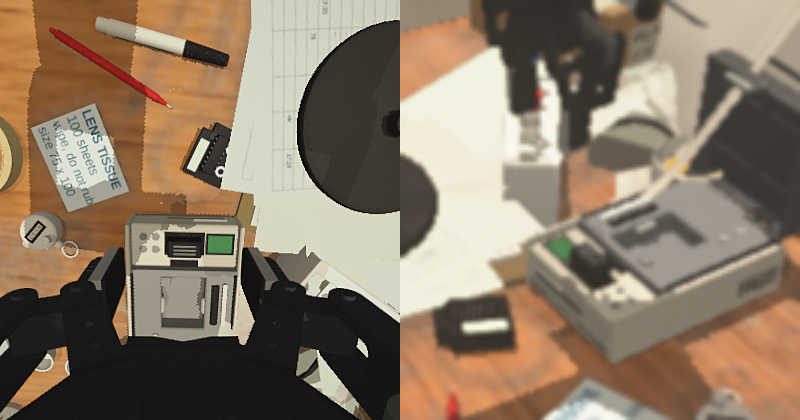

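```bash
python3 -c "
from h import *
def S(n):
  z=np.load(f'pics/{n}.npz');return dict(ee_pos=z['p'],eef_rot=z['q'])
m=lambda L:[[260+(x-396)/396*115,40+y/352*120] for x,y in L]
A,B,C=ray_z('wrist',m([(448,250),(630,322),(553,60)]),.022,S('w2'))[:,:2]
print(A,B,C,np.linalg.norm(A-B),np.linalg.norm(A-C))
print('yaw from AC',np.degrees(np.arctan2(*(A-C)[::-1])),'from AB',np.degrees(np.arctan2(*(B-A)[::-1]))-90)
R=ray_z('wrist',m([(628,82),(680,95),(592,258),(545,245)]),.037,S('w2'))[:,:2]
print('rib',R.mean(0),np.linalg.norm(R[0]-R[3]),np.linalg.norm(R[0]-R[1]),np.degrees(np.arctan2(*(R[3]-R[0])[::-1])),np.degrees(np.arctan2(*(R[2]-R[1])[::-1])))
o=np.array([.529,-.2605]);a=np.radians(-25.3);X=np.array([np.cos(a),np.sin(a)]);Y=np.array([-X[1],X[0]])
st=S('w3')
for h in(.052,):
  W=ray_z('wrist',[[260,277],[307,277],[307,320],[260,320]],h,st)[:,:2]; print('bay',[((w-o)@X,(w-o)@Y) for w in W])
for p in([.5236,-.2609],[.5244,-.2562]): print((p-o)@X,(p-o)@Y)
F=ray_z('wrist',[[230,218],[340,216]],.044,st)[:,:2];print('front',F,[((w-o)@X,(w-o)@Y) for w in F])
im=cv2.imread('pics/w3.png');cv2.imwrite('pics/c4.png',np.hstack([cv2.resize(im[205:345,220:350],(560,600),interpolation=2),cv2.resize(im[110:200,275:335],(240,360),interpolation=2)[:, :240] if 0 else cv2.copyMakeBorder(cv2.resize(im[115:195,275:335],(240,320),interpolation=2),0,280,0,0,0)]))
"
```

```text
[ 0.3995582  -0.20076518] [ 0.43235581 -0.1722105 ] [ 0.36830193 -0.16236334] 0.043486238804251655 0.04951419869938154
yaw from AC -50.85693908611567 from AB -48.956094779348795
rib [ 0.39743367 -0.16412253] 0.038988029426131054 0.010503340196385822 -48.11897580441358 -48.87401198179616
bay [(np.float64(-0.035791566829877414), np.float64(-0.024106176219021145)), (np.float64(-0.036171259672261716), np.float64(0.025139111966197687)), (np.float64(0.016414883077435903), np.float64(0.026790707326935198)), (np.float64(0.016817083782217895), np.float64(-0.02489272080200887))]
-0.004711102622813386 -0.002669365482155191
-0.005996418541004562 0.0019217087919602648
front [[ 0.41741697 -0.26793579]
 [ 0.46250911 -0.16559101]] [(np.float64(-0.09770253167584553), np.float64(-0.05440845328699561)), (np.float64(-0.1006733627824814), np.float64(0.057390159154722016))]
```

View pics/c4.png

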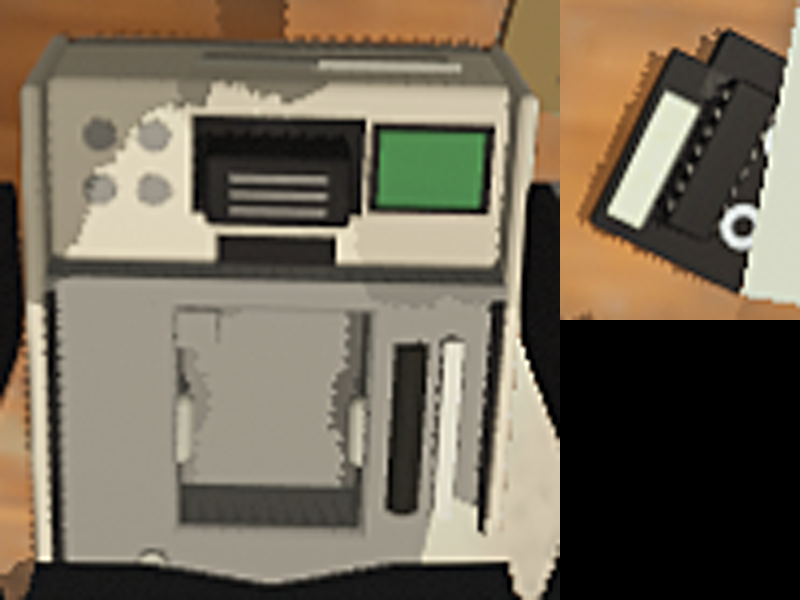

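```bash
python3 -c "
from h import *
z=np.load('pics/w3.npz');st=dict(ee_pos=z['p'],eef_rot=z['q'])
m=lambda L:[[220+x*130/560,205+y*140/600] for x,y in L]
o=np.array([.529,-.2605]);a=np.radians(-25.3);X=np.array([np.cos(a),np.sin(a)]);Y=np.array([-X[1],X[0]])
def P(n,L,h):
  W=ray_z('wrist',m(L),h,st)[:,:2];M=W.mean(0);print(n,h,[((w-o)@np.c_[X,Y]*1e3).round(1).tolist() for w in W],'mean',M.round(4),((M-o)@np.c_[X,Y]*1e3).round(1), 'yaw',[np.degrees(np.arctan2(*(W[0]-W[1])[::-1])).round(1)])
P('bay',[(177,310),(370,311),(363,525),(179,525)],.052)
P('floor rear',[(180,485),(362,485)],.032)
P('key',[(228,207),(328,207)],.0617)
P('keycap ',[(205,210),(350,210)],.0617)
P('front top',[(68,78),(505,85)],.044)
P('frontdeck rear',[(50,262),(505,272)],.044)
P('deck L/R',[(50,300),(500,300)],.052)
P('sides',[(185,430),(357,432)],.046)
m=lambda L:[[275+(x-560)/4,115+y/4] for x,y in L]
P('cass',[(592,218),(740,292),(672,48)],.022)
P('rib',[(740,85),(780,92),(712,240),(670,222)],.037)
"
```

```text
bay 0.052 [[-35.4, -23.0], [-35.5, 24.0], [26.2, 24.1], [26.5, -23.3]] mean [ 0.5251 -0.2582] [-4.5  0.4] yaw [np.float64(-115.2)]
floor rear 0.032 [[28.7, -24.5], [28.3, 25.2]] mean [ 0.555  -0.2723] [28.5  0.4] yaw [np.float64(-114.8)]
key 0.0617 [[-67.0, -10.2], [-67.2, 12.7]] mean [ 0.4689 -0.2307] [-67.1   1.3] yaw [np.float64(-114.9)]
keycap  0.0617 [[-66.2, -15.5], [-66.5, 17.8]] mean [ 0.4695 -0.2311] [-66.4   1.2] yaw [np.float64(-114.9)]
front top 0.044 [[-92.2, -48.7], [-91.2, 55.1]] mean [ 0.4475 -0.2184] [-91.7   3.2] yaw [np.float64(-115.8)]
frontdeck rear 0.044 [[-44.1, -54.9], [-42.2, 58.0]] mean [ 0.4907 -0.2407] [-43.1   1.5] yaw [np.float64(-116.3)]
deck L/R 0.052 [[-37.8, -53.8], [-38.6, 55.5]] mean [ 0.4948 -0.2434] [-38.2   0.9] yaw [np.float64(-114.9)]
sides 0.046 [[2.2, -21.9], [2.4, 22.3]] mean [ 0.5312 -0.2613] [2.3 0.2] yaw [np.float64(-115.6)]
cass 0.022 [[-144.5, -0.8], [-125.2, 38.7], [-187.8, 19.1]] mean [ 0.3992 -0.1782] [-152.5   19. ] yaw [np.float64(-141.4)]
rib 0.037 [[-179.1, 34.8], [-177.5, 44.6], [-141.2, 29.2], [-145.6, 18.6]] mean [ 0.3972 -0.163 ] [-160.9   31.8] yaw [np.float64(-124.3)]
```

>>> step_arm([
  [0, 0, 0, 0, 0, 8.2, 0.58],
  [0, 0, 20, 0, 0, 8.2, 0.58],
  [0, 0, 20, 0, 0, 8.2, 0.58],
  [47, 12, 20, 0, 0, 0, 0.58],
  [0, 0, 28, 0, 0, 0, 0.58],
  [0, 0, 20, 0, 0, 0, 0.58],
  [0, 0, 15, 0, 0, 0, 0.58],
  [0, 0, 0, 0, 0, 0, 0.58],
])

```text
time: 9.48
ee_pos: [0.398, -0.1664, 0.0622]
eef_rot: [0.419, 0.908, 0.0, -0.002]
wrist_force: [-0.9, -0.6, -0.3]
finger_gap: 0.0179
finger_force: 0.0
```

```bash
python3 b.py w4; python3 -c "
from h import *
st=readout.read_state();R=Ro.from_quat(st['eef_rot']).as_matrix()
print(st['ee_pos'].round(4),st['finger_gap'],np.degrees(np.arctan2(R[1,0],R[0,0])),R[2].round(3))
d=np.append(np.array([.4004,-.1675])-st['ee_pos'][:2],0);print((R.T@d*1e3).round(1))
im=cv2.imread('pics/w4.png');cv2.imwrite('pics/c5.png',cv2.resize(im[60:300,180:400],(550,600),interpolation=2))"
```

```text
9.475 [ 0.398  -0.1664  0.0622] [ 4.187e-01  9.081e-01  3.000e-04 -2.000e-03]
[ 0.399  -0.1669  0.0632] 0.017688036157818034 130.49024224819448 [ 0.002 -0.001 -1.   ]
[-1.3  0.7 -0. ]
```

View pics/c5.png

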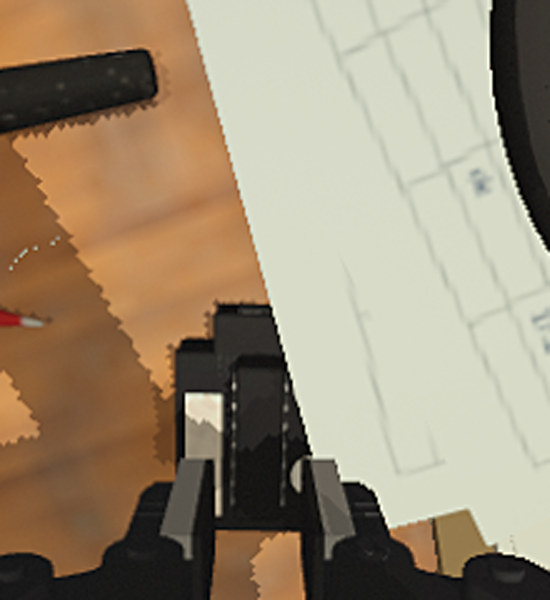

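```bash
python3 -c "
from h import *
z=np.load('pics/w4.npz');st=readout.read_state();p=(st['ee_pos']+z['p'])/2;st=dict(ee_pos=p,eef_rot=st['eef_rot'])
R=Ro.from_quat(st['eef_rot']).as_matrix()
m=lambda L:[[180+x/2.5,60+y/2.5] for x,y in L]
for n,L,h in(('ribend',[(236,357),(288,360)],.037),('ribend lo',[(236,368)],.037),('caseend top',[(217,320),(270,320)],.022),('caseend top2',[(217,307),(270,307)],.022),('notch',[(178,352),(178,342)],.022)):
  print(n,[(R.T@(w-p)*1e3).round(1)[:2].tolist() for w in ray_z('wrist',m(L),h,st)])
"
```

```text
ribend [[24.9, -4.5], [24.2, 7.8]]
ribend lo [[22.2, -4.5]]
caseend top [[30.9, -9.6], [30.9, 3.8]]
caseend top2 [[34.2, -9.6], [34.2, 3.8]]
notch [[22.6, -19.7], [25.2, -19.7]]
```

>>> step_arm([
  [0, 1, 12, 0, 0, 0, 0.58],
  [0, 0, 10, 0, 0, 0, 0.58],
  [0, 0, 5, 0, 0, 0, 0.58],
  [0, 0, 0, 0, 0, 0, 0.58],
])

```text
time: 10.02
ee_pos: [0.3997, -0.1662, 0.0362]
eef_rot: [0.419, 0.908, 0.0, -0.001]
wrist_force: [-0.8, -0.9, -0.2]
finger_gap: 0.018
finger_force: 0.0
```

>>> step_arm([
  [0, 0, 4, 0, 0, 0, 0.58],
  [0, 0, 3, 0, 0, 0, 0.58],
  [0, 0, 0, 0, 0, 0, 0.58],
])

```text
time: 10.4
ee_pos: [0.4, -0.1664, 0.0296]
eef_rot: [0.419, 0.908, 0.0, -0.0]
wrist_force: [-0.7, -0.2, 0.4]
finger_gap: 0.0179
finger_force: 0.0
```

>>> step_arm([
  [0, 0, 3, 0, 0, 0, 0.58],
  [0, 0, 0, 0, 0, 0, 1],
  [0, 0, 0, 0, 0, 0, 1],
  [0, 0, 0, 0, 0, 0, 1],
  [0, 0, 0, 0, 0, 0, 1],
], force=40)

```text
time: 11.02
ee_pos: [0.4, -0.1664, 0.0267]
eef_rot: [0.419, 0.908, 0.0, -0.0]
wrist_force: [-0.5, 0.4, -0.7]
finger_gap: 0.0105
finger_force: 41.8
```

>>> step_arm([
  [0, -8, -1, 0, 0, 0, 1],
  [0, -15, 0, 0, 0, 0, 1],
  [0, -7, 0, 0, 0, 0, 1],
  [0, 0, 0, 0, 0, 0, 1],
])

```text
time: 11.52
ee_pos: [0.3767, -0.1864, 0.0277]
eef_rot: [0.419, 0.908, 0.0, -0.0]
wrist_force: [-0.7, -0.0, -1.6]
finger_gap: 0.0111
finger_force: 41.8
```

>>> step_arm([
  [0, 0, -20, 0, 0, 0, 1],
  [0, 0, -40, 0, 0, 0, 1],
  [0, 0, -50, 0, 0, 0, 1],
  [0, 0, 0, 0, 0, 0, 1],
  [0, 0, 0, 0, 0, 0, 1],
])

```text
time: 12.15
ee_pos: [0.377, -0.1856, 0.1373]
eef_rot: [0.419, 0.908, 0.0, -0.0]
wrist_force: [-0.1, 0.8, -2.3]
finger_gap: 0.0109
finger_force: 41.8
```

```bash
python3 b.py w5 tape_cassette; python3 -c "
from h import *
st=readout.read_state();R=Ro.from_quat(st['eef_rot']).as_matrix()
print(st['wrist_force'].round(2),st['finger_gap'],np.degrees(np.arctan2(R[1,0],R[0,0])),R[2].round(3))
for d in spotter.place_of('wrist','tape_cassette')[:2]:
  print(d['confidence'],((R.T@(cam2w('wrist',d['position'],st)-st['ee_pos']))*1e3).round(1))
im=cv2.cvtColor(cv2.imread('pics/w5.png'),cv2.COLOR_BGR2GRAY)
for h in(-.0267,-.0047): print(proj('wrist',[st['ee_pos']+R@np.array([x,y,-h-0.0267+0.0267]) for x,y in((34.5e-3,0),(34.5e-3,.010),(.0245,-.018))],st).round(1).tolist())
for c in (265,275,285,295,250,240): print(c,im[100:320:4,c].tolist())
"
```

```text
tape_cassette 0.8 [ 0.3733 -0.1873  0.112 ]
12.15 [ 0.377  -0.1856  0.1373] [ 4.187e-01  9.081e-01  1.000e-04 -3.000e-04]
[ 0.08  0.61 -0.76] 0.010809711845850174 130.4985456918738 [ 0.004 -0.001 -1.   ]
0.8 [ 1.1 -3.9 25.3]
[[282.0, 186.4], [299.1, 186.4], [251.6, 203.1]]
[[281.9, 194.2], [301.4, 194.2], [247.2, 213.1]]
265 [38, 35, 28, 73, 139, 137, 142, 144, 141, 151, 151, 145, 138, 153, 157, 152, 148, 153, 149, 142, 148, 153, 75, 21, 43, 47, 46, 46, 45, 44, 44, 44, 43, 42, 48, 51, 86, 85, 85, 85, 86, 88, 92, 79, 85, 87, 22, 25, 21, 25, 20, 22, 19, 23, 26]
275 [45, 31, 19, 142, 136, 143, 147, 146, 146, 147, 143, 133, 146, 157, 156, 151, 150, 150, 139, 143, 149, 162, 82, 46, 41, 46, 45, 46, 45, 17, 17, 37, 41, 37, 40, 36, 37, 20, 20, 21, 20, 19, 22, 21, 22, 21, 18, 23, 22, 21, 103, 127, 212, 214, 156]
285 [24, 34, 88, 142, 148, 151, 152, 151, 151, 149, 132, 139, 151, 154, 151, 148, 145, 139, 140, 148, 156, 162, 131, 40, 36, 40, 40, 40, 40, 19, 22, 36, 37, 37, 37, 38, 38, 37, 38, 19, 20, 20, 21, 22, 22, 22, 21, 22, 19, 17, 114, 210, 214, 214, 214]
295 [135, 132, 139, 143, 150, 152, 155, 154, 150, 131, 138, 152, 146, 147, 150, 151, 140, 143, 145, 150, 139, 139, 110, 44, 39, 40, 39, 38, 38, 42, 39, 41, 43, 120, 63, 133, 14, 22, 23, 22, 23, 24, 20, 19, 19, 20, 15, 19, 15, 18, 46, 75, 99, 64, 107]
250 [36, 39, 35, 26, 72, 147, 149, 152, 155, 154, 156, 155, 144, 145, 152, 161, 152, 149, 146, 158, 151, 157, 100, 100, 97, 93, 97, 16, 14, 28, 25, 27, 27, 21, 156, 134, 136, 142, 101, 25, 24, 23, 21, 26, 23, 28, 21, 22, 26, 24, 22, 26, 25, 23, 24]
240 [30, 36, 33, 41, 12, 159, 143, 147, 151, 154, 154, 155, 152, 143, 147, 155, 159, 151, 93, 152, 157, 154, 158, 164, 134, 104, 98, 98, 107, 95, 96, 103, 107, 106, 106, 110, 106, 105, 109, 106, 101, 103, 116, 10, 22, 24, 24, 24, 23, 26, 24, 23, 25, 24, 24]
```

```bash
python3 -c "
from h import *
z=np.load('pics/w5.npz');st=dict(ee_pos=z['p'],eef_rot=z['q']);R=Ro.from_quat(z['q']).as_matrix()
im=cv2.cvtColor(cv2.imread('pics/w5.png'),cv2.COLOR_BGR2GRAY)
for e in(.002,.003,.004,.005):
  print(e,proj('wrist',[st['ee_pos']+R@np.array(v) for v in((.03+e,0,.0267),(.03+e,0,.0047),(.02+e,0,.0047),(.02+e,0,-.0103))],st)[:,1].round(1).tolist())
for c in (278,284,290): print(c,im[184:232,c].tolist())
print('row',im[230,240:330].tolist());print(proj('wrist',[st['ee_pos']+R@np.array([.015,y,-.0103]) for y in(-.006,.006)],st).round(1).tolist())
print('row198',im[198,225:345].tolist());print(proj('wrist',[st['ee_pos']+R@np.array([.033,y,.0047]) for y in(-.012,.022)],st).round(1).tolist())
"
```

```text
0.002 [190.6, 199.0, 217.7, 226.7]
0.003 [188.9, 197.1, 215.9, 224.7]
0.004 [187.3, 195.2, 214.0, 222.7]
0.005 [185.6, 193.3, 212.2, 220.7]
278 [160, 139, 107, 111, 81, 5, 28, 43, 44, 42, 27, 29, 43, 47, 49, 45, 46, 46, 47, 46, 48, 46, 43, 45, 45, 46, 46, 44, 44, 47, 37, 21, 18, 19, 18, 19, 18, 19, 24, 34, 37, 38, 38, 38, 39, 37, 39, 38]
284 [160, 161, 165, 168, 124, 1, 27, 41, 43, 59, 44, 26, 36, 40, 40, 40, 39, 39, 39, 40, 39, 38, 39, 40, 40, 38, 41, 39, 39, 40, 32, 21, 18, 16, 14, 17, 21, 22, 25, 31, 39, 39, 38, 39, 40, 38, 38, 38]
290 [141, 140, 139, 148, 110, 2, 24, 35, 39, 42, 32, 27, 37, 41, 40, 40, 40, 38, 40, 42, 39, 39, 38, 38, 40, 40, 39, 41, 39, 39, 31, 21, 20, 19, 17, 19, 20, 18, 26, 32, 35, 39, 42, 39, 40, 40, 39, 39]
row [107, 79, 34, 24, 27, 26, 27, 29, 30, 27, 26, 26, 28, 28, 28, 27, 27, 26, 27, 39, 46, 46, 45, 44, 43, 45, 42, 42, 35, 116, 120, 55, 32, 42, 46, 41, 38, 38, 39, 38, 39, 37, 39, 38, 38, 39, 38, 37, 38, 39, 39, 40, 41, 35, 22, 100, 111, 52, 25, 63, 237, 230, 225, 235, 176, 65, 25, 35, 39, 37, 38, 36, 37, 37, 32, 14, 139, 228, 226, 227, 244, 120, 19, 23, 79, 136, 132, 129, 128, 128]
[[269.3, 240.6], [294.3, 240.6]]
row198 [109, 109, 110, 111, 111, 111, 110, 110, 109, 108, 108, 106, 108, 106, 105, 103, 102, 102, 102, 102, 101, 100, 99, 97, 96, 96, 94, 93, 92, 92, 91, 92, 94, 99, 73, 38, 43, 47, 47, 47, 46, 46, 47, 47, 47, 49, 48, 47, 47, 47, 45, 46, 45, 49, 44, 40, 40, 40, 40, 40, 40, 40, 40, 40, 41, 40, 42, 41, 43, 41, 42, 43, 42, 42, 43, 41, 40, 42, 40, 41, 40, 41, 41, 41, 41, 41, 41, 40, 42, 40, 42, 42, 41, 42, 41, 43, 41, 41, 42, 31, 47, 128, 119, 164, 220, 218, 215, 216, 215, 215, 216, 215, 216, 215, 215, 215, 215, 215, 215, 215]
[[258.4, 197.1], [324.8, 197.1]]
```

>>> step_arm([
  [0, 0, -5, 0, 0, -8.1, 1],
  [0, 0, 0, 0, 0, -8.1, 1],
  [0, 0, 0, 0, 0, -8.1, 1],
  [-25, 0, 0, 0, 0, 0, 1],
  [-40, 0, 0, 0, 0, 0, 1],
  [-45, 0, 0, 0, 0, 0, 1],
  [-40, -3, 0, 0, 0, 0, 1],
  [-20, 0, 10, 0, 0, 0, 1],
  [0, 0, 15, 0, 0, 0, 1],
  [0, 0, 0, 0, 0, 0, 1],
])

```text
time: 13.55
ee_pos: [0.5267, -0.2591, 0.1139]
eef_rot: [0.218, 0.976, 0.001, -0.004]
wrist_force: [-0.9, 0.1, -1.1]
finger_gap: 0.0107
finger_force: 41.8
```

```bash
cat > e.py <<'E'
from h import *
st=readout.read_state();R=Ro.from_quat(st['eef_rot']).as_matrix()
print(st['time'],st['ee_pos'].round(4),st['wrist_force'].round(2),st['finger_gap'].round(4),'ang',np.degrees(np.arctan2(R[1,0],R[0,0])).round(2),R[2].round(4))
d=np.append(np.array([.5289,-.2604])-st['ee_pos'][:2],0);print('to go tool',(R.T@d*1e3).round(1))
E
python3 e.py; python3 b.py w6 cassette_bay
```

```text
13.55 [ 0.5267 -0.2591  0.1139] [ 0.2181  0.9759  0.0014 -0.0039]Traceback (most recent call last):
  File "e.py", line 3, in <module>
    print(st['time'],st['ee_pos'].round(4),st['wrist_force'].round(2),st['finger_gap'].round(4),'ang',np.degrees(np.arctan2(R[1,0],R[0,0])).round(2),R[2].round(4))
                                                                      ^^^^^^^^^^^^^^^^^^^^^^
AttributeError: 'float' object has no attribute 'round'
```

>>> step_arm([
  [0, 0, 15, 0, 0, 0, 1],
  [0, 0, 13, 0, 0, 0, 1],
  [0, 0, 0, 0, 0, 0, 1],
  [0, 0, 0, 0, 0, 0, 1],
])

```text
time: 14.15
ee_pos: [0.5299, -0.2611, 0.0897]
eef_rot: [0.218, 0.976, 0.0, -0.0]
wrist_force: [-0.3, 0.8, -1.3]
finger_gap: 0.0104
finger_force: 41.8
```

```bash
sed -i "s/st\['finger_gap'\].round(4)/round(st['finger_gap'],4)/" e.py; python3 e.py; python3 b.py w7; python3 -c "
from h import *
z=np.load('pics/w7.npz');st=dict(ee_pos=z['p'],eef_rot=z['q']);R=Ro.from_quat(z['q']).as_matrix()
im=cv2.cvtColor(cv2.imread('pics/w7.png'),cv2.COLOR_BGR2GRAY)
c=np.array([.5254,-.2584]);X=np.array([.904,-.427]);Y=np.array([.427,.904])
f=lambda x,y,h:np.append(c+X*x/1e3+Y*y/1e3,h)
print('bay front corners deck',proj('wrist',[f(-31.5,23.5,.052),f(-31.5,-23.5,.052),f(-21.5,-13.5,.052),f(-31.5,0,.052)],st).round(1).tolist())
T=lambda v:st['ee_pos']+R@np.array(v)
print('cas bottom front',proj('wrist',[T((.034,.0223,.0267)),T((.034,-.012,.0267)),T((.034,0,.0267)),T((.024,-.0217,.0267))],st).round(1).tolist())
for cc in (270,280,290,310): print(cc,im[150:215,cc].tolist())
for r in(180,186,190,200):print('r',r,im[r,225:345].tolist())
"
```

```text
14.15 [ 0.5299 -0.2611  0.0897] [-0.31  0.76 -1.31] 0.0104 ang 154.8 [ 1.e-04  0.e+00 -1.e+00]
to go tool [1.2 0.2 0. ]
14.15 [ 0.5299 -0.2611  0.0897] [ 0.2181  0.9759  0.     -0.    ]
bay front corners deck [[320.8, 179.5], [244.7, 179.3], [261.2, 195.2], [282.8, 179.4]]
cas bottom front [[320.1, 187.0], [261.3, 186.9], [281.9, 186.9], [245.2, 203.6]]
270 [208, 117, 36, 50, 52, 51, 52, 50, 52, 51, 50, 51, 51, 49, 60, 65, 96, 149, 164, 159, 159, 159, 160, 159, 160, 159, 160, 162, 141, 115, 149, 164, 161, 135, 98, 103, 105, 110, 79, 7, 13, 16, 14, 15, 19, 32, 42, 48, 48, 49, 45, 47, 47, 46, 46, 48, 46, 46, 44, 45, 46, 45, 44, 45, 46]
280 [217, 166, 31, 49, 51, 52, 53, 53, 52, 52, 51, 52, 52, 51, 61, 68, 76, 142, 166, 160, 160, 160, 159, 160, 159, 159, 160, 163, 149, 121, 138, 163, 145, 108, 88, 77, 82, 86, 60, 5, 24, 35, 41, 43, 28, 30, 41, 46, 47, 46, 46, 47, 47, 48, 47, 47, 45, 46, 46, 47, 45, 47, 46, 48, 36]
290 [228, 204, 29, 48, 53, 53, 53, 53, 53, 53, 53, 52, 51, 49, 65, 71, 53, 135, 168, 162, 160, 160, 160, 160, 160, 160, 161, 163, 149, 123, 140, 163, 165, 167, 140, 100, 91, 8
[... 1914 characters left out ...]
25, 25, 29, 29, 30, 30, 30, 31, 23, 14, 14, 14, 15, 14, 14, 19, 13, 8, 68, 149, 149, 146, 145, 145, 145, 145, 145, 145, 145, 145, 145, 146, 145, 145, 145, 146, 145, 145, 144, 145, 145]
r 200 [103, 103, 103, 102, 102, 102, 103, 103, 103, 104, 102, 103, 102, 103, 103, 103, 104, 101, 87, 88, 68, 54, 54, 59, 79, 82, 80, 80, 88, 104, 103, 102, 103, 107, 87, 36, 23, 28, 27, 29, 28, 28, 24, 47, 47, 45, 47, 45, 46, 46, 44, 46, 45, 45, 47, 46, 47, 45, 46, 46, 47, 47, 48, 48, 47, 48, 49, 49, 48, 48, 49, 49, 47, 48, 47, 48, 47, 47, 45, 46, 42, 41, 42, 41, 44, 44, 43, 42, 43, 43, 44, 42, 44, 44, 42, 43, 43, 42, 41, 27, 87, 151, 148, 151, 129, 41, 22, 32, 32, 35, 36, 39, 38, 41, 36, 39, 35, 18, 126, 151]
```

>>> step_arm([
  [1.5, -0.2, 5, 0, 0, 0, 1],
  [0, 0, 4, 0, 0, 0, 1],
  [0, 0, 0, 0, 0, 0, 1],
])

```text
time: 14.58
ee_pos: [0.528, -0.2603, 0.0802]
eef_rot: [0.218, 0.976, 0.0, -0.001]
wrist_force: [-0.6, 1.2, -0.9]
finger_gap: 0.0106
finger_force: 41.8
```

>>> step_arm([
  [0, 0, 2, 0, 0, 0, 1],
  [0, 0, 2, 0, 0, 0, 1],
  [0, 0, 0, 0, 0, 0, 1],
])

```text
time: 14.95
ee_pos: [0.5283, -0.2605, 0.0766]
eef_rot: [0.218, 0.976, 0.0, -0.0]
wrist_force: [0.3, 0.3, -1.2]
finger_gap: 0.0107
finger_force: 41.8
```

>>> step_arm([
  [0, 0, 1, 0, 0, 0, 1],
  [0, 0, 1, 0, 0, 0, 1],
  [0, 0, 0, 0, 0, 0, 1],
])

```text
time: 15.32
ee_pos: [0.5284, -0.2606, 0.0747]
eef_rot: [0.218, 0.976, 0.0, -0.0]
wrist_force: [0.1, -0.0, -1.6]
finger_gap: 0.0107
finger_force: 41.8
```

>>> step_arm([
  [0, 0, 1, 0, 0, 0, 1],
  [0, 0, 1, 0, 0, 0, 1],
  [0, 0, 0, 0, 0, 0, 1],
])

```text
time: 15.7
ee_pos: [0.5284, -0.2608, 0.0728]
eef_rot: [0.218, 0.976, -0.0, 0.0]
wrist_force: [-0.5, -0.8, -0.9]
finger_gap: 0.011
finger_force: 41.8
```

>>> step_arm([
  [0, 0, 1, 0, 0, 0, 1],
  [0, 0, 1, 0, 0, 0, 1],
  [0, 0, 0, 0, 0, 0, 1],
])

```text
time: 16.08
ee_pos: [0.5287, -0.2609, 0.0711]
eef_rot: [0.218, 0.976, -0.0, 0.0]
wrist_force: [-0.4, -1.1, 0.8]
finger_gap: 0.0111
finger_force: 42.0
```

>>> step_arm([
  [0, 0, 1, 0, 0, 0, 1],
  [0, 0, 1, 0, 0, 0, 1],
  [0, 0, 0, 0, 0, 0, 1],
])

```text
time: 16.45
ee_pos: [0.5289, -0.2609, 0.0692]
eef_rot: [0.218, 0.976, -0.0, 0.001]
wrist_force: [-0.1, -0.4, 3.5]
finger_gap: 0.0107
finger_force: 42.3
```

>>> step_arm([
  [0, 0, 1, 0, 0, 0, 1],
  [0, 0, 1, 0, 0, 0, 1],
  [0, 0, 0, 0, 0, 0, 1],
])

```text
time: 16.82
ee_pos: [0.5288, -0.2608, 0.0668]
eef_rot: [0.218, 0.976, -0.0, 0.0]
wrist_force: [0.0, -0.6, 2.8]
finger_gap: 0.0105
finger_force: 42.2
```

>>> step_arm([
  [0, 0, 1, 0, 0, 0, 1],
  [0, 0, 1, 0, 0, 0, 1],
  [0, 0, 0, 0, 0, 0, 1],
])

```text
time: 17.2
ee_pos: [0.5282, -0.2605, 0.0641]
eef_rot: [0.218, 0.976, 0.0, -0.0]
wrist_force: [1.7, -2.2, -0.8]
finger_gap: 0.0107
finger_force: 41.8
```

>>> step_arm([
  [0, 0, 1, 0, 0, 0, 1],
  [0, 0, 1, 0, 0, 0, 1],
  [0, 0, 0, 0, 0, 0, 1],
])

```text
time: 17.58
ee_pos: [0.5282, -0.2605, 0.0624]
eef_rot: [0.218, 0.976, 0.0, -0.0]
wrist_force: [1.8, -1.5, -0.8]
finger_gap: 0.0107
finger_force: 41.8
```

>>> step_arm([
  [0, 0, 1, 0, 0, 0, 1],
  [0, 0, 1, 0, 0, 0, 1],
  [0, 0, 0, 0, 0, 0, 1],
])

```text
time: 17.95
ee_pos: [0.5282, -0.2605, 0.0603]
eef_rot: [0.218, 0.976, 0.0, -0.0]
wrist_force: [1.9, -0.7, -3.5]
finger_gap: 0.0104
finger_force: 41.6
```

>>> step_arm([
  [0, 0, 1, 0, 0, 0, 1],
  [0, 0, 0, 0, 0, 0, 1],
])

```text
time: 18.2
ee_pos: [0.5282, -0.2606, 0.0596]
eef_rot: [0.218, 0.976, -0.0, -0.0]
wrist_force: [0.4, -1.7, -2.6]
finger_gap: 0.0103
finger_force: 41.6
```

>>> step_arm([
  [0, 0, 0.7, 0, 0, 0, 1],
  [0, 0, 0, 0, 0, 0, 1],
])

```text
time: 18.45
ee_pos: [0.5282, -0.2606, 0.059]
eef_rot: [0.218, 0.976, -0.0, -0.0]
wrist_force: [-0.1, -2.5, -1.7]
finger_gap: 0.0109
finger_force: 41.8
```

>>> step_arm([
  [0, 0, 0.5, 0, 0, 0, 1],
  [0, 0, 0, 0, 0, 0, 1],
])

```text
time: 18.7
ee_pos: [0.5283, -0.2606, 0.0587]
eef_rot: [0.218, 0.976, 0.0, -0.0]
wrist_force: [-0.7, -1.9, 0.7]
finger_gap: 0.0105
finger_force: 41.9
```

>>> step_arm([
  [0, 0, 0.5, 0, 0, 0, 1],
  [0, 0, 0, 0, 0, 0, 1],
])

```text
time: 18.95
ee_pos: [0.5283, -0.2606, 0.0587]
eef_rot: [0.218, 0.976, 0.0, -0.0]
wrist_force: [-3.1, -0.6, 5.2]
finger_gap: 0.0106
finger_force: 42.6
```

>>> step_arm([
  [0, 0, -0.5, 0, 0, 0, 1],
  [0, 0, 0, 0, 0, 0, 0.4],
  [0, 0, 0, 0, 0, 0, 0.4],
  [0, 0, 0, 0, 0, 0, 0.4],
])

```text
time: 19.45
ee_pos: [0.5284, -0.2603, 0.0582]
eef_rot: [0.218, 0.976, 0.0, -0.0]
wrist_force: [0.6, -0.2, 0.4]
finger_gap: 0.0258
finger_force: 0.0
```

>>> step_arm([
  [0, 0, -10, 0, 0, 0, 0.4],
  [0, 0, -15, 0, 0, 0, 0.4],
  [40, 0, -25, 0, 0, 0, 1],
  [40, 0, -35, 0, 0, 0, 1],
  [0, 0, 0, 0, 0, 0, 1],
])

```text
time: 20.08
ee_pos: [0.4567, -0.227, 0.1477]
eef_rot: [0.218, 0.976, -0.001, 0.003]
wrist_force: [-0.1, 0.2, -1.0]
finger_gap: -0.0002
finger_force: 0.0
```

```bash
python3 b.py w8 tape_cassette cassette_bay; python3 e.py; python3 -c "
from h import *
z=np.load('pics/w8.npz');st=dict(ee_pos=z['p'],eef_rot=z['q'])
im=cv2.imread('pics/w8.png')
c=np.array([.5254,-.2584]);X=np.array([.904,-.427]);Y=np.array([.427,.904])
f=lambda x,y,h:np.append(c+X*x/1e3+Y*y/1e3,h)
for h in(.054,.06):
  print(h,proj('wrist',[f(-30,22,h),f(30,22,h),f(30,-22,h)],st).round(1).tolist())
print('rib',proj('wrist',[f(-20,6,.069),f(-20,-6,.069),f(20,6,.069)],st).round(1).tolist())
g=cv2.cvtColor(im,cv2.COLOR_BGR2GRAY);u=proj('wrist',f(-10,0,.054),st)[0].astype(int);print(u)
print(g[u[1]-50:u[1]+20,u[0]].tolist());print(g[u[1],u[0]-60:u[0]+60].tolist())"
```

```text
20.075 [ 0.4567 -0.227   0.1477] [ 0.2182  0.9759 -0.0013  0.0032]
20.225 [ 0.4568 -0.227   0.1442] [-0.47  0.47 -0.95] 0.0002 ang 154.8 [-1.9e-03 -2.0e-04 -1.0e+00]
to go tool [-79.4   0.5   0.2]
0.054 [[308.4, 261.9], [306.6, 320.5], [259.5, 320.4]]
0.06 [[309.0, 265.0], [307.1, 324.6], [259.1, 324.5]]
rib [[290.4, 280.6], [276.0, 280.6], [290.0, 321.4]]
[283 282]
[13, 18, 2, 98, 190, 216, 166, 33, 31, 36, 44, 36, 20, 19, 20, 19, 21, 20, 22, 20, 21, 20, 23, 20, 19, 19, 20, 24, 20, 20, 21, 19, 21, 23, 20, 23, 20, 21, 16, 20, 21, 19, 23, 28, 30, 29, 27, 28, 27, 29, 29, 29, 28, 27, 30, 29, 29, 29, 28, 27, 29, 28, 26, 27, 29, 28, 26, 28, 25, 30]
[15, 60, 94, 102, 100, 99, 100, 100, 99, 99, 99, 98, 99, 99, 99, 99, 97, 90, 141, 159, 162, 118, 40, 14, 21, 22, 25, 23, 25, 25, 24, 26, 26, 27, 26, 30, 31, 29, 29, 30, 31, 29, 28, 27, 22, 21, 24, 23, 25, 24, 26, 21, 24, 16, 36, 120, 61, 22, 26, 28, 29, 28, 28, 18, 122, 66, 24, 22, 24, 21, 23, 24, 24, 24, 21, 22, 25, 27, 28, 29, 29, 32, 30, 30, 29, 29, 28, 25, 23, 23, 25, 23, 23, 23, 24, 24, 25, 22, 32, 38, 37, 22, 94, 148, 144, 85, 70, 203, 205, 203, 205, 207, 98, 137, 137, 137, 139, 143, 63, 19]
```

```bash
python3 -c "
from h import *
z=np.load('pics/w1.npz');st=dict(ee_pos=z['p'],eef_rot=z['q'])
o=np.array([.529,-.2605]);M=np.array([[.904,.427],[-.427,.904]])
for h in(.08,.12,.16,.2,.24):
  W=ray_z('wrist',[[387.7,223],[417.4,216.4]],h,st)
  print(h,W[:,:2].round(3).tolist(),'local',((W[:,:2]-o)@M).round(3).tolist(),'side',proj('side',W).round(0).tolist(),'scene',proj('scene',W).round(0).tolist())
for n in ('side','scene'): print(n,'cam at',cam2w(n,np.zeros(3)).round(2))
# open lid outline projected
f=lambda x,y,h:np.append(o+M@np.array([x,y]),h)
for n in('side','scene'): print(n,proj(n,[f(.083,.058,.169),f(.083,-.058,.169),f(.106,.058,.167),f(.106,-.058,.167),f(.074,.058,.053),f(.074,-.058,.053)]).round(0).tolist())
im=viewer.read_camera('side');cv2.imwrite('pics/side9.png',im);viewer.read_camera('scene');
for n in('side','scene'):
  for d in spotter.place_of(n,'lid_front')[:2]: w=cam2w(n,d['position']);print(n,d['confidence'],w.round(3),((w[:2]-o)@M).round(3))
"
```

```text
0.08 [[0.578, -0.247], [0.614, -0.239]] local [[0.038, 0.033], [0.068, 0.056]] side [[327.0, 240.0], [339.0, 235.0]] scene [[351.0, 207.0], [354.0, 199.0]]
0.12 [[0.563, -0.234], [0.595, -0.227]] local [[0.019, 0.038], [0.045, 0.059]] side [[320.0, 227.0], [331.0, 223.0]] scene [[345.0, 194.0], [348.0, 187.0]]
0.16 [[0.548, -0.221], [0.576, -0.215]] local [[0.0, 0.043], [0.023, 0.061]] side [[314.0, 214.0], [324.0, 210.0]] scene [[338.0, 181.0], [341.0, 176.0]]
0.2 [[0.533, -0.209], [0.557, -0.203]] local [[-0.019, 0.049], [0.0, 0.064]] side [[307.0, 201.0], [315.0, 197.0]] scene [[331.0, 168.0], [334.0, 163.0]]
0.24 [[0.518, -0.196], [0.537, -0.191]] local [[-0.038, 0.054], [-0.022, 0.066]] side [[300.0, 186.0], [307.0, 184.0]] scene [[324.0, 153.0], [326.0, 150.0]]
side cam at [ 0.22 -1.06  1.12]
scene cam at [-0.27 -0.59  0.7 ]
side [[348.0, 211.0], [345.0, 247.0], [357.0, 213.0], [355.0, 249.0], [341.0, 241.0], [337.0, 277.0]]
scene [[361.0, 166.0], [395.0, 187.0], [368.0, 164.0], [402.0, 185.0], [355.0, 206.0], [386.0, 229.0]]
side 0.9 [ 0.623 -0.304  0.166] [0.104 0.001]
side 0.19 [ 0.548 -0.475  0.001] [ 0.108 -0.185]
scene 0.66 [ 0.621 -0.309  0.164] [ 0.104 -0.005]
```

```bash
python3 -c "
from h import *
z=np.load('pics/w1.npz');st=dict(ee_pos=z['p'],eef_rot=z['q'])
o=np.array([.529,-.2605]);M=np.array([[.904,.427],[-.427,.904]])
L=lambda W:((W[:,:2]-o)@M*1e3).round(0).tolist()
for h in(.1,.15,.2,.25,.3): print(h,L(ray_z('wrist',[[404,241],[440,285],[470,330]],h,st)))
print('radios base',L(ray_z('side',[[372,312],[395,338]],0)),L(ray_z('scene',[[427,248],[457,252]],0)))
for h in (.1,.15,.2,.25):print('ant',h,L(ray_z('side',[[377,245],[400,250]],h)),L(ray_z('scene',[[435,160],[468,165]],h)))
# colour samples along scan in scene/side for lit sheet after opening: where gripper will go
f=lambda x,y,h:np.append(o+M@np.array([x,y])/1e3,h)
for n in('side','scene'): print(n,proj(n,[f(125,-25,.15),f(125,-25,.22),f(165,-25,.22),f(125,-25,.3),f(125,18,.25)]).round().tolist())
"
```

```text
0.1 [[58.0, 25.0], [131.0, -7.0], [206.0, -46.0]]
0.15 [[30.0, 33.0], [91.0, 6.0], [155.0, -27.0]]
0.2 [[1.0, 41.0], [52.0, 19.0], [104.0, -8.0]]
0.25 [[-27.0, 49.0], [12.0, 32.0], [53.0, 11.0]]
0.3 [[-55.0, 57.0], [-27.0, 45.0], [2.0, 30.0]]
radios base [[170.0, -115.0], [229.0, -181.0]] [[159.0, -124.0], [208.0, -175.0]]
ant 0.1 [[164.0, 18.0], [222.0, 10.0]] [[365.0, 59.0], [420.0, -12.0]]
ant 0.15 [[159.0, -24.0], [214.0, -32.0]] [[287.0, 1.0], [337.0, -64.0]]
ant 0.2 [[154.0, -67.0], [206.0, -74.0]] [[208.0, -58.0], [254.0, -117.0]]
ant 0.25 [[149.0, -110.0], [198.0, -117.0]] [[129.0, -116.0], [171.0, -169.0]]
side [[363.0, 244.0], [366.0, 224.0], [383.0, 226.0], [370.0, 199.0], [368.0, 201.0]]
scene [[397.0, 182.0], [401.0, 156.0], [413.0, 152.0], [406.0, 124.0], [389.0, 137.0]]
```

>>> step_arm([
  [0, 0, -40, 0, 0, 0, 1],
  [0, 0, -40, 0, 0, 0, 1],
  [0, 0, -20, 0, 0, 0, 1],
  [0, 0, 0, 0, 0, 0, 1],
  [0, 0, 0, 0, 0, 0, 1],
])

```text
time: 21.05
ee_pos: [0.4555, -0.2261, 0.2418]
eef_rot: [0.218, 0.976, 0.001, -0.001]
wrist_force: [-0.1, 0.7, -0.6]
finger_gap: -0.0001
finger_force: 0.0
```

```bash
python3 b.py wa; python3 e.py
```

```text
21.05 [ 0.4555 -0.2261  0.2418] [ 2.181e-01  9.759e-01  6.000e-04 -1.400e-03]
21.1 [ 0.4552 -0.226   0.2414] [ 0.1   0.44 -0.31] -0.0003 ang 154.8 [ 3.7e-03  6.0e-04 -1.0e+00]
to go tool [-81.3   0.2  -0.3]
```

>>> step_arm([
  [-10, -25, 0, 0, 0, 0, 1],
  [-10, -25, 0, 0, 0, 0, 1],
  [0, 0, 0, 0, 0, 0, 1],
  [0, 0, 0, 0, 0, 0, 1],
])

```text
time: 21.6
ee_pos: [0.4523, -0.2795, 0.2422]
eef_rot: [0.218, 0.976, 0.001, -0.001]
wrist_force: [-0.3, 0.2, -0.2]
finger_gap: 0.0002
finger_force: 0.0
```

```bash
python3 b.py wb
cat > tri.py <<'E'
from h import *
def load(n):
    z=np.load(f'pics/{n}.npz');c=viewer.calibration('wrist')
    K=np.array([[c["fx"],0,c["cx"]],[0,c["fy"],c["cy"]],[0,0,1.]]);D=np.array(c['distortion'])
    T=np.eye(4);T[:3,:3]=Ro.from_quat(z['q']).as_matrix();T[:3,3]=z['p']
    return cv2.imread(f'pics/{n}.png'),np.linalg.inv(T@np.array(c['mount']))[:3],K,D
a,Pa,K,D=load('wa');b,Pb,_,_=load('wb')
s=cv2.SIFT_create(4000,contrastThreshold=.01)
ka,da=s.detectAndCompute(a,None);kb,db=s.detectAndCompute(b,None)
m=[x for x,y in cv2.BFMatcher(cv2.NORM_L2,crossCheck=False).knnMatch(da,db,k=2) if x.distance<.8*y.distance]
pa=np.array([ka[x.queryIdx].pt for x in m]);pb=np.array([kb[x.trainIdx].pt for x in m])
na=cv2.undistortPoints(pa[:,None],K,D)[:,0];nb=cv2.undistortPoints(pb[:,None],K,D)[:,0]
X=cv2.triangulatePoints(Pa,Pb,na.T,nb.T);X=(X[:3]/X[3]).T
r=(np.c_[X,np.ones(len(X))]@Pb.T);e=np.hypot(*(r[:,:2]/r[:,2:]-nb).T)*294
ok=(e<2)&(X[:,2]>-.02)&(X[:,2]<.35)
o=np.array([.529,-.2605]);M=np.array([[.904,.427],[-.427,.904]])
L=np.c_[(X[:,:2]-o)@M,X[:,2]][ok]*1e3
print(len(L)); 
t=L[(L[:,0]>-40)&(L[:,0]<260)&(L[:,2]>30)&(abs(L[:,1])<200)];t=t[np.argsort(t[:,2])];print(len(t));print(t[::max(1,len(t)//70)].round(0).astype(int).tolist())
E
python3 tri.py
```

```text
21.6 [ 0.4523 -0.2795  0.2422] [ 2.183e-01  9.759e-01  9.000e-04 -1.200e-03]
287
14
[[-31, 108, 30], [-16, 57, 42], [-32, -11, 48], [-27, 18, 49], [-40, 53, 50], [-28, -16, 51], [-28, -16, 51], [-35, 55, 51], [-26, 44, 55], [-27, 150, 63], [-26, 159, 64], [-26, 159, 64], [-4, 155, 78], [-24, 165, 100]]
```

>>> step_arm([
  [0, 0, 0, 0, 0, 10, 1],
  [0, 0, 0, 0, 0, 10, 1],
  [0, 0, 0, 0, 0, 10, 1],
  [0, 0, 0, 0, 0, 10, 1],
  [0, 0, 0, 0, 0, 10, 1],
  [0, 0, 0, 0, 0, 10, 1],
  [0, 0, 0, 0, 0, 10, 1],
  [0, 0, 0, 0, 0, 10, 1],
  [0, 0, 0, 0, 0, 10, 1],
  [0, 0, 0, 0, 0, 0, 1],
])

```text
time: 22.9
ee_pos: [0.4528, -0.2793, 0.2433]
eef_rot: [0.843, 0.537, -0.0, -0.0]
wrist_force: [-0.2, -0.7, 0.0]
finger_gap: -0.0001
finger_force: 0.0
```

```bash
python3 b.py wa; python3 e.py
```

```text
22.9 [ 0.4528 -0.2793  0.2433] [ 8.435e-01  5.371e-01 -0.000e+00 -3.000e-04]
22.95 [ 0.4529 -0.2795  0.2434] [-0.55 -0.54  1.37] 0.0003 ang 65.02 [ 2.e-04 -4.e-04 -1.e+00]
to go tool [49.4 60.8 -0. ]
```

>>> step_arm([
  [0, 20, 0, 0, 0, 0, 1],
  [0, 20, 0, 0, 0, 0, 1],
  [0, 0, 0, 0, 0, 0, 1],
  [0, 0, 0, 0, 0, 0, 1],
])

```text
time: 23.45
ee_pos: [0.4885, -0.2968, 0.2433]
eef_rot: [0.844, 0.536, -0.0, -0.001]
wrist_force: [-0.2, 0.0, 0.5]
finger_gap: 0.0001
finger_force: 0.0
```

```bash
python3 b.py wb; python3 tri.py
```

```text
23.45 [ 0.4885 -0.2968  0.2433] [ 8.440e-01  5.364e-01 -3.000e-04 -6.000e-04]
391
113
[[-17, -39, 30], [48, 79, 31], [87, 112, 35], [252, -53, 35], [11, 96, 39], [30, 66, 39], [76, 82, 40], [83, 84, 40], [125, 134, 41], [130, 144, 42], [-3, 9, 42], [108, 110, 43], [185, -168, 43], [220, -27, 45], [-33, -59, 45], [103, 124, 46], [106, 97, 46], [210, -28, 47], [95, 88, 48], [79, 78, 49], [72, 73, 49], [22, 51, 49], [67, -60, 50], [109, 99, 51], [16, -15, 51], [87, -59, 52], [-36, 54, 52], [-22, 34, 52], [9, 14, 52], [9, 14, 52], [9, 14, 52], [9, 14, 52], [76, -45, 52], [-37, -58, 52], [-15, 12, 52], [-15, 12, 52], [-15, 12, 52], [17, 34, 52], [22, 16, 52], [89, 4, 52], [-19, -19, 52], [-19, -19, 52], [-19, -19, 52], [-15, 14, 53], [9, 12, 54], [9, 12, 54], [-9, -15, 54], [106, 91, 54], [88, -13, 54], [24, -20, 54], [24, -20, 54], [-25, 44, 54], [91, -36, 54], [18, 0, 55], [18, 0, 55], [-38, -54, 55], [75, 67, 56], [80, 71, 57], [-32, 128, 57], [199, -199, 57], [36, 52, 60], [36, 52, 60], [82, -47, 61], [131, 141, 62], [96, 74, 65], [50, 54, 66], [-2, -8, 66], [60, 54, 67], [67, 59, 67], [87, 66, 71], [-34, 120, 73], [-25, 114, 73], [104, 76, 75], [143, -110, 77], [143, -110, 77], [94, -40, 80], [94, -40, 80], [52, 42, 81], [59, 42, 88], [76, 54, 90], [200, -195, 91], [189, -191, 95], [169, -137, 99], [183, -147, 99], [195, -147, 101], [158, -128, 102], [192, -157, 103], [205, -190, 109], [201, -169, 109], [146, -97, 109], [-14, 47, 111], [158, -114, 112], [158, -114, 112], [0, 13, 112], [175, -125, 114], [148, -90, 114], [148, -99, 115], [142, -97, 119], [52, 19, 145], [77, 27, 148], [85, 49, 149], [-23, -32, 152], [135, 43, 152], [16, -34, 155], [126, 36, 161], [102, 51, 164], [83, -18, 167], [123, 28, 174], [64, 9, 176], [63, -12, 176], [-17, 15, 178], [60, 13, 181], [-7, -15, 233]]
```

```bash
cat >> tri.py <<'E'
print('---')
W=X[ok];sel=(L[:,0]>40)&(L[:,0]<150)&(L[:,2]>56)&(L[:,1]>-60)&(L[:,1]<90)
sd=cv2.imread('pics/side9.png');s0=cv2.imread('pics/side0.png');sc=cv2.imread('pics/s3.png')
i=np.where(sel)[0];i=i[np.argsort(L[i,2])]
for k in i:
    u=proj('side',W[k])[0].round().astype(int);v=proj('scene',W[k])[0].round().astype(int);p=pa[ok][k].round().astype(int)
    print(L[k].round().astype(int).tolist(),'w',p.tolist(),a[p[1],p[0]].tolist(),'side',u.tolist(),sd[u[1],u[0]].tolist(),'before',s0[u[1],u[0]].tolist(),'scene',v.tolist(),sc[v[1],v[0]].tolist(),round(e[ok][k],1))
g=cv2.cvtColor(sd,cv2.COLOR_BGR2GRAY)
print('side patch rows 190-250 step4, cols 325-405 step4')
for r in range(186,252,4): print(r,g[r,325:406:4].tolist())
E
python3 tri.py | sed -n '/---/,$p'
```

```text
---
[75, 67, 56] w [411, 84] [160, 184, 195] side [341, 238] [79, 92, 98] before [74, 83, 87] scene [353, 204] [172, 199, 215] 0.0
[80, 71, 57] w [417, 80] [140, 162, 173] side [343, 237] [74, 85, 90] before [75, 86, 92] scene [353, 202] [167, 195, 212] 0.1
[82, -47, 61] w [409, 191] [85, 92, 96] side [341, 272] [40, 43, 47] before [46, 62, 83] scene [386, 223] [58, 62, 66] 0.1
[96, 74, 65] w [436, 76] [144, 165, 177] side [350, 235] [82, 88, 89] before [75, 86, 93] scene [358, 197] [167, 191, 206] 0.0
[50, 54, 66] w [391, 95] [155, 178, 189] side [332, 238] [130, 149, 160] before [99, 116, 124] scene [349, 206] [148, 195, 221] 0.1
[60, 54, 67] w [401, 95] [152, 174, 186] side [336, 238] [84, 96, 103] before [78, 86, 92] scene [352, 204] [162, 196, 216] 0.1
[67, 59, 67] w [408, 90] [151, 173, 185] side [339, 237] [80, 92, 99] before [77, 88, 91] scene [353, 202] [167, 195, 212] 0.1
[87, 66, 71] w [429, 83] [149, 171, 183] side [347, 235] [78, 84, 86] before [78, 90, 94] scene [357, 198] [168, 190, 206] 0.1
[104, 76, 75] w [449, 73] [157, 180, 192] side [353, 232] [78, 85, 87] before 
[... 3225 characters left out ...]
2, 95, 85, 80, 97, 96, 97, 93, 110, 162, 163, 168, 159, 162, 65, 109, 110, 107]
230 [126, 127, 125, 130, 87, 89, 86, 86, 93, 94, 79, 133, 143, 131, 142, 133, 151, 161, 87, 115, 89]
234 [132, 130, 137, 134, 107, 92, 88, 86, 102, 85, 137, 131, 126, 108, 114, 136, 145, 128, 95, 108, 89]
238 [147, 171, 151, 94, 92, 52, 87, 86, 140, 136, 145, 139, 115, 133, 141, 145, 133, 118, 112, 78, 90]
242 [160, 97, 83, 147, 80, 56, 88, 88, 149, 159, 147, 146, 148, 137, 91, 163, 160, 116, 136, 67, 93]
246 [131, 133, 131, 131, 141, 85, 87, 88, 179, 105, 136, 182, 147, 96, 109, 129, 124, 175, 174, 103, 107]
250 [134, 137, 134, 131, 119, 51, 47, 58, 108, 105, 121, 179, 167, 41, 109, 151, 166, 177, 166, 143, 133]
```

>>> step_arm([
  [0, 0, 0, 0, 0, -10, 1],
  [0, 0, 0, 0, 0, -10, 1],
  [0, 0, 0, 0, 0, -10, 1],
  [0, 0, 0, 0, 0, -10, 1],
  [0, 0, 0, 0, 0, -10, 1],
  [0, 0, 0, 0, 0, -10, 1],
  [0, 0, 0, 0, 0, -10, 1],
  [0, 0, 0, 0, 0, -10, 1],
  [0, 0, 0, 0, 0, -9.8, 1],
  [0, 0, 0, 0, 0, 0, 1],
])

```text
time: 24.75
ee_pos: [0.4885, -0.297, 0.2437]
eef_rot: [0.221, 0.975, 0.0, -0.0]
wrist_force: [-1.6, 0.2, 1.3]
finger_gap: 0.0002
finger_force: 0.0
```

>>> step_arm([
  [-25, 3, 0, 0, 0, 0, 1],
  [-25, 2, 0, 0, 0, 0, 1],
  [-25, 1, 0, 0, 0, 0, 1],
  [-20, 0, 0, 0, 0, 0, 1],
  [-15, 0, 0, 0, 0, 0, 1],
  [0, 0, 0, 0, 0, 0, 1],
])

```text
time: 25.5
ee_pos: [0.5912, -0.3392, 0.2433]
eef_rot: [0.221, 0.975, 0.0, -0.0]
wrist_force: [-0.5, -0.2, 0.5]
finger_gap: 0.0002
finger_force: 0.0
```

>>> step_arm([
  [-20, 0, 0, 0, 0, 0, 1],
  [-15, 0, 0, 0, 0, 0, 1],
  [-5, 0, 0, 0, 0, 0, 1],
  [0, 0, 0, 0, 0, 0, 1],
])

```text
time: 26.0
ee_pos: [0.6266, -0.356, 0.2435]
eef_rot: [0.22, 0.975, 0.0, -0.0]
wrist_force: [0.9, -0.2, 0.7]
finger_gap: 0.0001
finger_force: 0.0
```

```bash
cat > f.py <<'E'
from h import *
st=readout.read_state();o=np.array([.529,-.2605]);M=np.array([[.904,.427],[-.427,.904]])
print(st['time'],'local',((st['ee_pos'][:2]-o)@M*1e3).round(1),st['ee_pos'][2].round(4),st['wrist_force'].round(1),st['joints'].round(2))
E
python3 f.py
```

```text
26.0 local [129.  -44.7] 0.2435 [ 0.9 -0.2  0.7] [-0.61  0.41  1.35 -0.    1.39 -1.74]
```

>>> step_arm([
  [0, 0, 20, 0, 0, 0, 1],
  [0, 0, 25, 0, 0, 0, 1],
  [0, 0, 15, 0, 0, 0, 1],
  [0, 0, 0, 0, 0, 0, 1],
])

```text
time: 26.5
ee_pos: [0.6255, -0.3552, 0.1805]
eef_rot: [0.22, 0.976, 0.001, -0.002]
wrist_force: [0.2, 0.0, 0.5]
finger_gap: 0.0002
finger_force: 0.0
```

>>> step_arm([
  [0, 0, 15, 0, 0, 0, 1],
  [0, 0, 13, 0, 0, 0, 1],
  [0, 0, 0, 0, 0, 0, 1],
])

```text
time: 26.88
ee_pos: [0.6261, -0.3555, 0.1535]
eef_rot: [0.22, 0.976, 0.001, -0.002]
wrist_force: [0.6, 0.2, -0.3]
finger_gap: 0.0
finger_force: 0.0
```

>>> step_arm([
  [6, 0, -1.5, 0, 0, 0, 1],
  [6, 0, -1.5, 0, 0, 0, 1],
  [8, 0, -1.7, 0, 0, 0, 1],
  [8, 0, -1.7, 0, 0, 0, 1],
  [8, 0, -0.5, 0, 0, 0, 1],
  [8, 0, -0.5, 0, 0, 0, 1],
])

```text
time: 27.62
ee_pos: [0.5873, -0.3373, 0.1637]
eef_rot: [0.22, 0.976, -0.0, 0.001]
wrist_force: [0.8, -0.9, 1.4]
finger_gap: -0.0001
finger_force: 0.9
```

```bash
python3 f.py;python3 - <<'E'
from h import *
viewer.read_camera('side')
o=np.array([.529,-.2605]);M=np.array([[.904,.427],[-.427,.904]])
for d in spotter.place_of('side','lid_front')[:1]: w=cam2w('side',d['position']);print(d['confidence'],w[2].round(3),((w[:2]-o)@M).round(3))
E
```

```text
27.625 local [ 85.5 -44.6] 0.1637 [ 0.8 -0.9  1.4] [-0.62  0.38  1.54  0.    1.22 -1.75]
0.74 0.168 [0.077 0.   ]
```

>>> step_arm([
  [8, 0, 1.7, 0, 0, 0, 1],
  [8, 0, 1.7, 0, 0, 0, 1],
  [8, 0, 2.3, 0, 0, 0, 1],
  [8, 0, 2.3, 0, 0, 0, 1],
  [7.5, 0, 3, 0, 0, 0, 1],
  [7.5, 0, 3, 0, 0, 0, 1],
  [7, 0, 4, 0, 0, 0, 1],
  [7, 0, 4, 0, 0, 0, 1],
  [6.2, 0, 5, 0, 0, 0, 1],
  [6.2, 0, 5, 0, 0, 0, 1],
])

```text
time: 28.98
ee_pos: [0.5206, -0.3056, 0.1306]
eef_rot: [0.22, 0.976, 0.0, -0.0]
wrist_force: [0.4, 0.9, 2.1]
finger_gap: -0.0001
finger_force: 0.9
```

```bash
python3 f.py
```

```text
28.975 local [ 11.7 -44.3] 0.1306 [0.4 0.9 2.1] [-0.65  0.28  1.74  0.    1.12 -1.77]
```

On the planned arc (θ≈0.6). Continue.

>>> step_arm([
  [5.5, 0, 6, 0, 0, 0, 1],
  [5.5, 0, 6, 0, 0, 0, 1],
  [4.5, 0, 6.7, 0, 0, 0, 1],
  [4.5, 0, 6.7, 0, 0, 0, 1],
  [2.4, 0, 4.8, 0, 0, 0, 1],
  [2.4, 0, 4.8, 0, 0, 0, 1],
  [1.5, 0, 3, 0, 0, 0, 1],
  [0, 0, 0, 0, 0, 0, 1],
])

```text
time: 29.98
ee_pos: [0.4971, -0.2945, 0.0926]
eef_rot: [0.22, 0.976, 0.0, -0.0]
wrist_force: [-1.0, 1.3, 2.5]
finger_gap: -0.0
finger_force: 0.6
```

```bash
python3 f.py
```

```text
29.975 local [-14.3 -44.3] 0.0926 [-1.   1.3  2.5] [-0.66  0.27  1.83  0.    1.04 -1.78]
```

>>> step_arm([
  [0.5, 0, 2, 0, 0, 0, 1],
  [0.5, 0, 2, 0, 0, 0, 1],
  [0, 0, 0, 0, 0, 0, 1],
])

```text
time: 30.35
ee_pos: [0.4963, -0.2942, 0.0888]
eef_rot: [0.22, 0.976, -0.0, -0.0]
wrist_force: [-1.3, 0.7, 1.4]
finger_gap: -0.0
finger_force: 0.7
```

>>> step_arm([
  [0, 0, 1.5, 0, 0, 0, 1],
  [0, 0, 1.5, 0, 0, 0, 1],
  [0, 0, 0, 0, 0, 0, 1],
])

```text
time: 30.72
ee_pos: [0.4963, -0.2942, 0.0861]
eef_rot: [0.22, 0.976, -0.0, -0.0]
wrist_force: [-1.2, 2.0, 2.8]
finger_gap: 0.0002
finger_force: 1.1
```

>>> step_arm([
  [0, 0, 1.5, 0, 0, 0, 1],
  [0, 0, 1.5, 0, 0, 0, 1],
  [0, 0, 0, 0, 0, 0, 1],
])

```text
time: 31.1
ee_pos: [0.4961, -0.2941, 0.0832]
eef_rot: [0.22, 0.976, 0.0, -0.0]
wrist_force: [-2.9, 1.4, 4.4]
finger_gap: 0.0
finger_force: 2.2
```

>>> step_arm([
  [0, 0, 1.5, 0, 0, 0, 1],
  [0, 0, 1.5, 0, 0, 0, 1],
  [0, 0, 0, 0, 0, 0, 1],
])

```text
time: 31.48
ee_pos: [0.4962, -0.2941, 0.0799]
eef_rot: [0.22, 0.976, 0.0, -0.0]
wrist_force: [-2.5, 0.8, 3.8]
finger_gap: -0.0001
finger_force: 1.5
```

>>> step_arm([
  [0, 0, 1, 0, 0, 0, 1],
  [0, 0, 1, 0, 0, 0, 1],
  [0, 0, 0, 0, 0, 0, 1],
])

```text
time: 31.85
ee_pos: [0.4965, -0.2942, 0.0776]
eef_rot: [0.22, 0.976, 0.0, 0.0]
wrist_force: [0.1, -0.3, 0.5]
finger_gap: 0.0001
finger_force: 0.2
```

>>> step_arm([
  [0, 0, 1, 0, 0, 0, 1],
  [0, 0, 0.7, 0, 0, 0, 1],
  [0, 0, 0, 0, 0, 0, 1],
])

```text
time: 32.22
ee_pos: [0.4967, -0.2943, 0.0764]
eef_rot: [0.22, 0.976, -0.0, 0.0]
wrist_force: [-0.4, -0.3, 0.1]
finger_gap: -0.0
finger_force: 0.5
```

>>> step_arm([
  [0, 0, 0.7, 0, 0, 0, 1],
  [0, 0, 0, 0, 0, 0, 1],
])

```text
time: 32.48
ee_pos: [0.4965, -0.2942, 0.0757]
eef_rot: [0.22, 0.976, 0.0, 0.0]
wrist_force: [-1.0, 0.9, 1.7]
finger_gap: 0.0001
finger_force: 0.8
```

>>> step_arm([
  [0, 0, 0.7, 0, 0, 0, 1],
  [0, 0, 0, 0, 0, 0, 1],
])

```text
time: 32.72
ee_pos: [0.4963, -0.2941, 0.0748]
eef_rot: [0.22, 0.976, 0.0, -0.0]
wrist_force: [0.5, 0.8, 1.2]
finger_gap: -0.0001
finger_force: 0.9
```

Now slightly below shut. Retreat and check that it stays shut.

>>> step_arm([
  [0, 0, -5, 0, 0, 0, 1],
  [0, 0, -20, 0, 0, 0, 1],
  [0, 0, -40, 0, 0, 0, 1],
  [40, 0, -40, 0, 0, 0, 1],
  [40, 0, -20, 0, 0, 0, 1],
  [0, 0, 0, 0, 0, 0, 1],
  [0, 0, 0, 0, 0, 0, 1],
])

```text
time: 33.6
ee_pos: [0.4248, -0.2603, 0.2009]
eef_rot: [0.22, 0.976, -0.001, 0.001]
wrist_force: [0.2, -0.2, -0.4]
finger_gap: 0.0002
finger_force: 0.0
```

```bash
python3 f.py
python3 - <<'E'
from h import *
o=np.array([.529,-.2605]);M=np.array([[.904,.427],[-.427,.904]])
for n in('side','scene'):
  im=viewer.read_camera(n);a=cv2.imread(f'pics/{n}0.png');d=cv2.absdiff(im,a).max(2)>50
  k,_,s,c=cv2.connectedComponentsWithStats(cv2.morphologyEx(d.astype(np.uint8),cv2.MORPH_OPEN,np.ones((2,2))))
  print(n,[(s[i].tolist()) for i in range(1,k) if s[i][4]>25])
  for q in('lid_front','tape_cassette','tally_counter','dust_blower','sample_cup_1','tape_roll'):
    for d in spotter.place_of(n,q)[:2]:
      w=cam2w(n,d['position']);print(n,q,round(d['confidence'],2),w.round(3),((w[:2]-o)@M).round(3) if q=='lid_front' else '')
E
```

```text
33.6 local [-94.3 -44.4] 0.2009 [ 0.2 -0.2 -0.4] [-0.69 -0.03  1.94  0.    1.23 -1.82]
side [[12, 0, 38, 12, 290], [71, 0, 99, 66, 2311], [148, 0, 197, 78, 7042], [50, 15, 38, 114, 2290], [180, 56, 102, 53, 1877], [294, 76, 52, 56, 1386], [99, 79, 21, 86, 694], [182, 85, 109, 108, 4289], [272, 105, 11, 13, 41], [34, 171, 24, 32, 319], [310, 191, 24, 26, 225], [71, 196, 19, 6, 63], [118, 198, 9, 8, 47], [129, 200, 24, 21, 253], [263, 214, 14, 15, 122], [319, 221, 20, 15, 172], [164, 234, 114, 38, 2478], [141, 242, 21, 24, 286], [68, 266, 14, 24, 223], [275, 268, 10, 5, 41], [147, 274, 146, 53, 3479], [291, 302, 8, 14, 68], [256, 320, 19, 20, 214], [232, 325, 13, 6, 42]]
side lid_front 0.55 [ 0.492 -0.241  0.076] [-0.042  0.002]
side tape_cassette 0.52 [ 0.456  0.249 -0.001] 
side dust_blower 0.57 [ 0.663 -0.361 -0.002] 
side sample_cup_1 0.68 [ 0.548 -0.475  0.003] 
side sample_cup_1 0.48 [ 0.285 -0.399 -0.   ] 
scene [[34, 0, 53, 117, 2534], [133, 0, 128, 55, 3018], [256, 0, 23, 14, 107], [285, 0, 19, 8, 114], [287, 7, 13, 5, 33], [289, 8, 86, 190, 8346], [264, 50, 19, 3, 40], [256, 
[... 191 characters left out ...]
 19, 104], [94, 216, 31, 63, 629], [67, 218, 33, 17, 152], [72, 239, 9, 6, 30], [38, 243, 8, 12, 60], [46, 242, 5, 12, 34], [56, 242, 10, 21, 105], [14, 247, 65, 47, 982], [198, 246, 108, 81, 3506], [330, 250, 12, 7, 51], [221, 273, 181, 97, 5811], [127, 284, 22, 14, 140], [176, 313, 32, 26, 481], [43, 326, 8, 11, 52], [98, 393, 37, 27, 632]]
scene lid_front 0.96 [ 0.489 -0.241  0.077] [-0.044  0.   ]
scene lid_front 0.69 [ 0.526 -0.262  0.03 ] [-0.002 -0.002]
scene tape_cassette 0.51 [0.453 0.252 0.003] 
scene tally_counter 0.78 [ 0.406 -0.373 -0.   ] 
scene dust_blower 0.91 [ 0.658 -0.365 -0.003] 
scene dust_blower 0.42 [ 0.489 -0.243  0.078] 
scene sample_cup_1 0.48 [ 0.548 -0.474  0.003]
```

Lid is shut (front edge at z 0.076, local x −42), and the bystanders are where they were. Handing in.

```bash
python3 -c "
from plant import arm
print(arm.finish_job())"
```

```text
the job is handed in; nothing more can be done
None
```

The cassette is clicked home in its bay, the lid is latched and stayed shut once the arm had backed off, the other desk items I could check are where they were (the tape roll wasn't found in the last look), and the job was handed in at about 34 s.

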